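# Put the seasonings back in their caddies

### The job

Put the seasonings back into their wooden caddies: the three small six-sided jars together in the three-leaved caddy, flat side against flat side, the large six-sided jar in the single six-sided caddy and the salt shaker in the round one. Set each down gently so that it stands upright, flat on the floor of its pocket inside the raised rim, and let go. Knock nothing over, and leave the mug and the egg timer where they are.

Things in the scene. Friction and masses are not known exactly. Their poses are not given: they have to be found in the camera images.
- small_jar_1: small white stoneware jar (one of three alike), six flat sides, rounded edges, fixed round steel cap; stands on the worktop. 44 mm across flats, 51 over corners; body 50 mm high, shoulder to 55 mm, cap 35 mm in diameter from 55 to 73 mm height; 0.14 kg. Origin: centre of underside, z up; flat faces look along its x axis and every 60 degrees from it
- small_jar_2: small white stoneware jar (one of three alike), six flat sides, rounded edges, fixed round steel cap; stands on the worktop. 44 mm across flats, 51 over corners; body 50 mm high, shoulder to 55 mm, cap 35 mm in diameter from 55 to 73 mm height; 0.14 kg. Origin: centre of underside, z up; flat faces look along its x axis and every 60 degrees from it
- small_jar_3: small white stoneware jar (one of three alike), six flat sides, rounded edges, fixed round steel cap; stands on the worktop. 44 mm across flats, 51 over corners; body 50 mm high, shoulder to 55 mm, cap 35 mm in diameter from 55 to 73 mm height; 0.14 kg. Origin: centre of underside, z up; flat faces look along its x axis and every 60 degrees from it
- large_jar: large white stoneware jar, six flat sides, rounded edges, fixed round steel cap; stands on the worktop. 58 mm across flats, 67 over corners; body 70 mm high, shoulder to 77 mm, cap 44 mm in diameter from 77 to 96 mm height; 0.3 kg. Origin: centre of underside, z up; flat faces look along its x axis and every 60 degrees from it
- salt_shaker: round glass salt shaker with a lilac pronged cap: glass 60 mm in diameter from the foot to 66 mm height, cap about 49 mm in diameter, 99 mm high in all; about 0.19 kg. Origin: centre of its underside, z up. Stands upright on the worktop
- triple_caddy: beech caddy, fixed, 115 mm across, one three-leaved pocket for 3 small jars. Origin: centre at worktop level, z up. Floor at 5 mm, rounded rim 9 mm wide, top at 12 mm. Jars packed flat to flat have centres 25.4 mm from the origin at 90, 210, 330 degrees from its x axis towards y (44 mm apart), flats looking along its x and every 60 degrees; 4 mm of play then left round them
- hex_caddy: low beech caddy, fixed, with a single six-sided pocket for the large six-sided jar: 66 mm across the flats inside (4 mm of play on each side), about 84 mm outside. Origin: its centre at worktop level, z up; the pocket's flats look along its x axis and at every 60 degrees. Floor 5 mm above the worktop; round-topped rim 9 mm wide, top at 12 mm
- round_caddy: low beech caddy, fixed, with a round pocket for the salt shaker: 68 mm in diameter inside, 86 mm outside. Origin: its centre at worktop level, z up. Floor 5 mm above the worktop; round-topped rim 9 mm wide, top at 12 mm
- mug: bystander, leave alone: two-tone stoneware mug, 78 mm in diameter, 92 mm high, with a handle. Origin on its underside, 16 mm from the axis of its round body towards the handle (-y)
- egg_timer: bystander, leave alone: red and white wind-up egg timer, 66 mm in diameter, 55 mm high. Origin: centre of its underside

How it is judged:
By the outcome, as a careful person would: the job done as asked, in the order asked, and still so for the second after the job is handed in, with the robot touching nothing.
It also fails if it takes over 115 s, if anything falls off the work surface, if the arm or the gripper's body presses on something with over 40 N, if the wrist force passes 120 N, or if a joint passes its speed limit or range.

### The arm

A 6-joint arm with a two-finger parallel gripper is mounted at the origin on a cart in front of the work surface, level with it; the furniture and walls round the work are solid. World frame = base frame: x ahead of the robot, y to its left, z up, the work surface at z = 0. Lengths are in m, angles in degrees, forces in N, time in s.
With the tool pointing down it reaches from about 0.35 to 0.875 m from the base axis. Payload 4.2 kg.
Tool frame: the origin (TCP) lies midway between the tips of the shut fingers; the grasp point (between the pads) lies 19 mm behind it (r.pinch_z is the distance from the TCP to the grasp point, in m); z points along the fingers, y is the line along which they close (so a half turn about z gives the same grasp; the last joint's range is limited). The gripper opens to 87 mm and grips with 3 to 60 N. Pads are 19 mm wide; open, the fingers measure 117 mm over their backs; the gripper's body (75 mm by 190 mm) begins 51 mm behind the grasp point.
Start: joints at [-53.079, 22.042, 0.453, 0, -68.411, -14.817], TCP at [0.235, -0.579, 0.223] pointing down, gripper open.
Joint ranges: [-179.83, 179.83], [-69.29, 118.12], [-61.27, 80.66], [-181.25, 117.63], [-171.15, -9.14], [-177.46, 177.46]. Speed limits (degrees/s): [159.86, 159.86, 180, 180, 180, 180].

### API

Orientations are given as a 3x3 rotation matrix whose columns are the frame's x, y, z axes.
In Python, from station import r, imaging, models gives the robot as it stands. The module is installed in compiled form; this text tells all that it offers.
- The arm moves only by the tool apply_moves, never from a script. Its argument "moves" is a list of rows, each a list of 2 entries, a list of its own where there are three numbers: the shift along the tool's x, y, z in m, then the turn about the tool's z in degrees. A call has 1 to 5 rows; each row shifts and turns the commanded pose from where the row before left it, along the tool's axes as they then stand; what a row does not reach is not made up. A row lasts 1/12 s, in which the tool goes at most 41.7 mm and 7.16 degrees, less where a joint would pass 70% of its speed; a pose out of reach is approached as far as the arm can. A call is refused whole if a number of a shift passes 0.0417 or a number of a turn 7.16, either way. A call with a gripper value outside its range is refused whole. "hand" is the finger opening in m, from 0 to 0.087, set as the call begins (left out, the last holds). The fingers move at their own pace and stop on an object; the grip force is fixed at half the most. Time passes only in rows, so rows that do not move let the fingers close. It gives the time, the measured TCP pose, the force, the opening and the grip force at its end, in the units of the state.
- r.sense(): the state, without advancing time (a new reading comes with each control period).
- imaging.capture(name): name is "side" or "top" or "wrist"; returns a dict with "frame" (384x512x3 uint8, blue, green, red), "intrinsics" (3x3 intrinsics, pixels), "eye" and "orientation" of the camera in the world. Camera axes: x right, y down, z forward; pixel columns grow to the right and rows downward; lengths in m; the calibration is good to about 2 mm. A picture is of the moment at which its call begins. There is no depth.
- r.finish_job(): hands the job in; it is judged then, once.
Trained networks look in a picture, given as the dict that the camera call returned (one of the last four; its "shot" number tells which), for a name from the list of things; names that differ only in an ending like _2 or _b are one class to them, and where a whole thing is asked for, a point or a joint stands for the part that bears it (a point fixed in the world has none). Each returns a list of dicts, best first, with "confidence" (0 to 1); they miss things now and then, are a little off and sometimes report something else, mostly with a low value. They report only what shows in the picture. A call takes as long as a camera call.
- models.cut_out(picture, target): "region" (384x512 bool, what is visible of it) and "extent" ([left, top, width, height] as shares, 0 to 1, of the picture: columns of its width, rows of its height, round what is visible of it).
- models.place_of(picture, target): "at" ([column, row] as shares, 0 to 1, of the picture: columns of its width, rows of its height: a listed point, or the origin of a listed thing).
The state is a dict: "time_s": time; "joints": joint angles; "joint_velocities": joint speeds; "effort": joint torques, N m; "tcp_pos": TCP position; "ee_rot": TCP orientation; "wrist_force": force on the tool from outside, world axes, zero at the start; "moment": the same for the moment, N m; "gripper_width": opening from 0.0 (shut) to 1.0 (fully open); "gripper_force": force on a finger pad.
Only numpy, scipy, OpenCV 4.12 (cv2) and the standard library are available. Lean on these libraries where they do the work, as an engineer would, in place of code of your own. Each camera call takes 0.05 s, during which the arm holds its last target. There are 200 camera calls.

## Working session

There is one attempt and no reset: what is moved stays moved. The work goes in short steps, Python scripts to look and compute and a tool call to move; the robot and the scene stay as the last step left them, time stands still between calls to the robot, and variables do not carry over. Pictures are saved under pics/ and viewed, at most 14 in all, crops included, and the job is handed in when it is done.

Besides the shell and the picture viewer there is one more tool, called as a command line: name --argument value ..., lists and objects as JSON in quotes. apply_moves: Moves the arm, as the interface text tells. Its arguments: {"type":"object","properties":{"moves":{"type":"array"},"hand":{"type":"number"}},"required":["moves"]}

```bash
mkdir -p pics
cat > h.py <<'E'
import numpy as np, cv2
from station import r, imaging, models
def ray(p,uv):
    K=np.array(p["intrinsics"]);d=np.linalg.inv(K)@np.array([uv[0],uv[1],1.]);d=np.array(p["orientation"])@d
    return np.array(p["eye"]),d/np.linalg.norm(d)
def onplane(p,uv,z):
    o,d=ray(p,uv);return o+d*(z-o[2])/d[2]
def tri(rays):
    A=np.zeros((3,3));b=np.zeros(3)
    for o,d in rays:
        M=np.eye(3)-np.outer(d,d);A+=M;b+=M@o
    x=np.linalg.solve(A,b);return x,[np.linalg.norm((np.eye(3)-np.outer(d,d))@(x-o)) for o,d in rays]
def px(at): return np.array(at)*[512,384]
NAMES=["small_jar_1","large_jar","salt_shaker","triple_caddy","hex_caddy","round_caddy","mug","egg_timer"]
E
python3 - <<'E'
from h import *
s=r.sense();print(s["time_s"],s["tcp_pos"],np.round(s["ee_rot"],3).tolist(),r.pinch_z)
np.set_printoptions(precision=4,suppress=True)
for c in ["top","side","wrist"]:
    p=imaging.capture(c);cv2.imwrite(f"pics/{c}0.png",p["frame"]);print(c,p["eye"],np.array(p["orientation"]).round(3).tolist(),p["intrinsics"][0])
    for n in NAMES:
        for q in models.place_of(p,n)[:4]:
            u=px(q["at"]);print(n,round(q["confidence"],2),u.round(1),onplane(p,u,0.005 if 'caddy' in n else 0)[:2])
E
```

```text
0.0 [ 0.23499431 -0.57851374  0.22149168] [[-0.927, -0.376, -0.001], [-0.376, 0.927, 0.002], [0.0, 0.002, -1.0]] 0.0187
top [ 0.4857 -0.1168  1.2577] [[-0.009, -0.997, 0.08], [-1.0, 0.01, 0.018], [-0.018, -0.08, -0.997]] [404.9278   0.     262.726 ]
small_jar_1 0.81 [172.4 237.9] [0.4397 0.1868]
small_jar_1 0.52 [249.8 232.8] [ 0.4533 -0.0534]
small_jar_1 0.47 [285.1 234.7] [ 0.4466 -0.1623]
large_jar 0.63 [207.3 238.9] [0.4357 0.0783]
large_jar 0.45 [168.4 197.6] [0.5649 0.2005]
salt_shaker 0.71 [331.  243.2] [ 0.4194 -0.303 ]
salt_shaker 0.57 [213.8 191.5] [0.5825 0.0583]
triple_caddy 0.75 [173.  197.5] [0.5648 0.1848]
hex_caddy 0.63 [260.8 188.8] [ 0.589  -0.0887]
round_caddy 0.82 [213.6 190.1] [0.5865 0.0582]
mug 0.91 [220.8 149. ] [0.7165 0.0362]
egg_timer 0.93 [364.2 241.9] [ 0.4226 -0.4046]
side [0.5026 0.6088 0.545 ] [[-0.997, -0.025, 0.074], [-0.074, 0.58, -0.811], [-0.023, -0.814, -0.58]] [352.831   0.    260.178]
small_jar_1 0.87 [316.2 299.1] [0.4429 0.1969]
small_jar_1 0.77 [307.4 186.2] [ 0.4467 -0.1596]
small_jar_1 0.77 [306.9 210.5] [ 0.4514 -0.0579]
large_jar 0.59 [312.8 253.2] [0.4438 0.0824]
salt_shaker 0.93 [314.6 157.9] [ 0.4204 -0.3063]
salt_shaker 0.31 [314.  143.5] [ 0.4178 -0.3956]
triple_caddy 0.74 [248.6 293.7] [0.5673 0.1958]
hex_caddy 0.61 [184.2 237.7] [0.7243 0.0553]
hex_caddy 0.6 [253.3 201.4] [ 0.5836 -0.0814]
round_caddy 0.67 [249.6 245.8] [0.5776 0.0727]
mug 0.81 [183.  237.9] [0.729  0.0509]
mug 0.19 [309.7 141.2] [ 0.4308 -0.4106]
egg_timer 0.5 [312.2 142.4] [ 0.4231 -0.4029]
wrist [ 0.1583 -0.6098  0.3851] [[-0.376, 0.884, 0.278], [0.927, 0.359, 0.114], [0.001, 0.3, -0.954]] [306.3519   0.     245.7041]
egg_timer 0.6 [306.9 314.7] [ 0.4214 -0.4027]
```

Run:
```python
import cv2
a=cv2.imread("pics/top0.png")[120:280,130:400];cv2.imwrite("pics/t1.png",cv2.resize(a,(800,474),interpolation=cv2.INTER_CUBIC))
a=cv2.imread("pics/side0.png")[100:350,130:400];cv2.imwrite("pics/s1.png",cv2.resize(a,(648,600),interpolation=cv2.INTER_CUBIC))
```

```text
(no output)
```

View pics/t1.png

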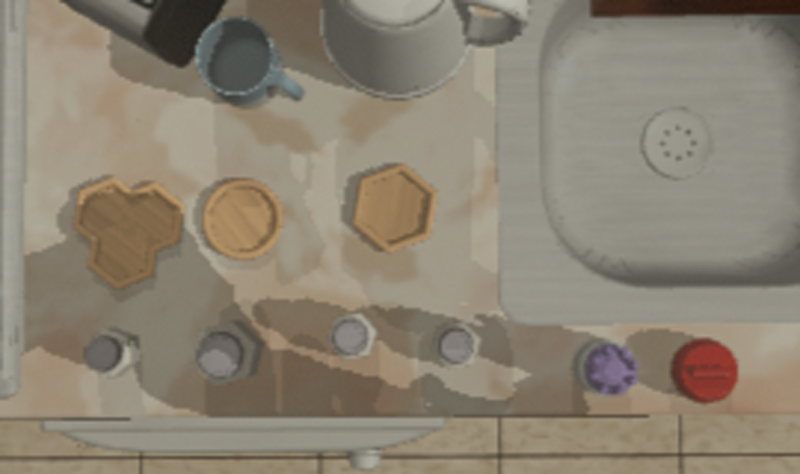

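View pics/s1.png

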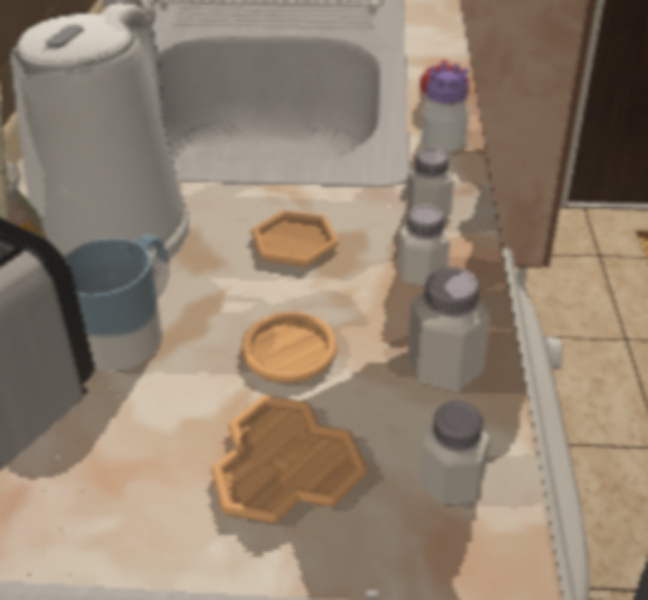

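The top and side views agree. The six-sided jars stand in a row at x≈0.44: small at y≈0.19, large at 0.08, small at −0.055 and −0.16. The salt shaker is at (0.42, −0.30), with the caddies behind at x≈0.58. I'll bring the wrist camera over the row for precise positions and yaws.

```bash
cat >> h.py <<'E'
np.set_printoptions(precision=4,suppress=True)
def yaw(R): return np.degrees(np.arctan2(R[1][0],R[0][0]))
def plan(tgts,step=0.035,start=None):
    """tgts: (x,y,z,yaw of tool x, deg[,step]); yaw mod 180 nearest unless exact. prints rows in tool axes"""
    s=r.sense();p=np.array(s["tcp_pos"]);a=yaw(s["ee_rot"])
    if start is not None:p,a=np.array(start[:3]),start[3]
    for t in tgts:
        st=t[4] if len(t)>4 else step
        q=np.array(t[:3]);da=(t[3]-a+180)%360-180
        n=int(max(np.ceil(np.linalg.norm(q-p)/st),np.ceil(abs(da)/7),1));rows=[]
        for i in range(n):
            A=np.radians(a);ex=np.array([np.cos(A),np.sin(A),0]);ey=np.array([np.sin(A),-np.cos(A),0])
            d=(q-p)/(n-i);sh=[round(float(d@ex),4),round(float(d@ey),4),round(float(-d[2]),4)];tu=round(float(-((t[3]-a+180)%360-180)/(n-i)),1)
            rows.append([sh,tu]);p=p+ex*sh[0]+ey*sh[1]-np.array([0,0,sh[2]]);a-=tu
        print("->",t)
        for i in range(0,n,5):print("  ",str(rows[i:i+5]).replace(" ",""))
E
python3 -c "
from h import *
plan([(0.38,-0.06,0.22,180,0.04)])"
```

```text
-> (0.38, -0.06, 0.22, 180, 0.04)
   [[[-0.0235,0.0305,0.0002],1.6],[[-0.0227,0.0311,0.0002],1.6],[[-0.0218,0.0317,0.0002],1.6],[[-0.0209,0.0323,0.0002],1.6],[[-0.02,0.0329,0.0002],1.6]]
   [[[-0.0191,0.0334,0.0002],1.6],[[-0.0181,0.034,0.0002],1.6],[[-0.0172,0.0344,0.0002],1.6],[[-0.0162,0.0349,0.0002],1.6],[[-0.0152,0.0354,0.0002],1.5]]
   [[[-0.0143,0.0357,0.0001],1.6],[[-0.0133,0.0361,0.0002],1.5],[[-0.0123,0.0365,0.0001],1.6],[[-0.0113,0.0368,0.0002],1.5]]
```

apply_moves --moves '[[[-0.0235, 0.0305, 0], 1.6], [[-0.0227, 0.031, 0], 1.6], [[-0.0218, 0.0317, 0], 1.6], [[-0.021, 0.0323, 0], 1.6], [[-0.02, 0.033, 0], 1.6]]'

```text
time_s: 1.77
tcp_pos: [0.2871, -0.3921, 0.2225]
ee_rot: [[-0.97, -0.242, 0.0], [-0.242, 0.97, -0.0], [-0.0, -0.0, -1.0]]
wrist_force: [2.2, -0.1, 0.5]
gripper_width: 0.999
gripper_force: 0.0
```

apply_moves --moves '[[[-0.019, 0.0334, 0], 1.6], [[-0.018, 0.034, 0], 1.6], [[-0.0172, 0.0344, 0], 1.6], [[-0.0162, 0.035, 0], 1.6], [[-0.0152, 0.0354, 0], 1.5]]'

```text
time_s: 2.18
tcp_pos: [0.3386, -0.2066, 0.2229]
ee_rot: [[-0.994, -0.106, 0.001], [-0.106, 0.994, -0.0], [-0.001, -0.0, -1.0]]
wrist_force: [0.0, -0.3, 0.3]
gripper_width: 0.999
gripper_force: 0.0
```

apply_moves --moves '[[[-0.0143, 0.0357, 0], 1.6], [[-0.0133, 0.036, 0], 1.5], [[-0.0123, 0.0365, 0], 1.6], [[-0.0113, 0.0368, 0], 1.5], [[0, 0, 0], 0]]'

```text
time_s: 2.6
tcp_pos: [0.3819, -0.0552, 0.2233]
ee_rot: [[-1.0, -0.007, 0.003], [-0.007, 1.0, 0.001], [-0.003, 0.001, -1.0]]
wrist_force: [-0.7, -0.7, 0.2]
gripper_width: 0.998
gripper_force: 0.0
```

Run:
```python
from h import *
import pickle
p=imaging.capture("wrist");cv2.imwrite("pics/w1.png",p["frame"]);d={}
s=r.sense();print(s["time_s"],s["tcp_pos"],yaw(s["ee_rot"]),p["eye"])
for n in NAMES:
    d[n]=[(q["confidence"],q["region"]) for q in models.cut_out(p,n)[:4]]
    for q in models.place_of(p,n)[:4]:
        u=px(q["at"]);print(n,round(q["confidence"],2),u.round(1),onplane(p,u,0)[:2])
pickle.dump((p,d),open("w1.pkl","wb"))
```

```text
2.65 [ 0.3809 -0.0572  0.223 ] -179.60727426051406 [ 0.2984 -0.0556  0.3856]
small_jar_1 0.82 [172.4 207.2] [ 0.4482 -0.1525]
small_jar_1 0.77 [247.3 215.9] [ 0.4601 -0.0516]
small_jar_1 0.74 [432.6 202.7] [0.4394 0.197 ]
large_jar 0.85 [341.7 204.3] [0.4425 0.0751]
large_jar 0.75 [169.5 207.2] [ 0.4482 -0.1564]
salt_shaker 0.81 [ 57.9 188.5] [ 0.4228 -0.3018]
triple_caddy 0.22 [251.2 209.8] [ 0.4513 -0.0464]
hex_caddy 0.85 [219.3 297.4] [ 0.5915 -0.0921]
round_caddy 0.91 [327.3 290.5] [0.5785 0.0678]
mug 0.41 [339.9 205.5] [0.4443 0.0729]
```

View pics/w1.png

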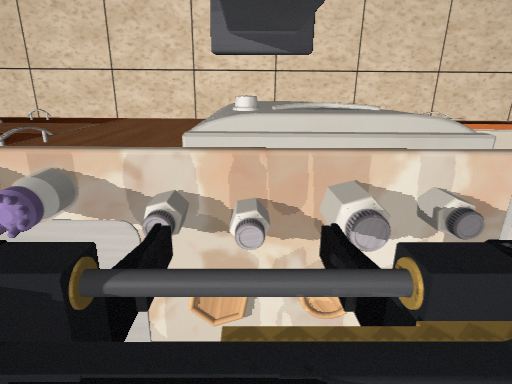

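Wrist view: the jars are clearly seen at rows 185–245 (small at columns 165, 250 and 455, large at 357) and the salt shaker at column 35. The gripper hides the caddies, so I'll move forward to see those.

```bash
python3 -c "
from h import *
plan([(0.55,0.06,0.24,180,0.04)])"
```

```text
-> (0.55, 0.06, 0.24, 180, 0.04)
   [[[-0.0284,0.02,-0.0029],-0.0],[[-0.0283,0.02,-0.0029],-0.0],[[-0.0284,0.02,-0.0029],-0.0],[[-0.0283,0.02,-0.0029],-0.0],[[-0.0284,0.0201,-0.0029],-0.0]]
   [[[-0.0283,0.02,-0.003],-0.0]]
```

apply_moves --moves '[[[-0.028, 0.02, -0.003], 0], [[-0.028, 0.02, -0.003], 0], [[-0.028, 0.02, -0.003], 0], [[-0.028, 0.02, -0.003], 0], [[-0.028, 0.02, -0.003], 0]]'

```text
time_s: 3.87
tcp_pos: [0.5211, 0.0411, 0.2376]
ee_rot: [[-1.0, -0.0, -0.0], [-0.0, 1.0, -0.0], [0.0, -0.0, -1.0]]
wrist_force: [0.4, -0.5, 0.4]
gripper_width: 1.0
gripper_force: 0.0
```

apply_moves --moves '[[[-0.028, 0.02, -0.003], 0], [[0, 0, 0], 0], [[0, 0, 0], 0]]'

```text
time_s: 4.12
tcp_pos: [0.5487, 0.061, 0.2394]
ee_rot: [[-1.0, -0.001, -0.002], [-0.001, 1.0, -0.001], [0.002, -0.001, -1.0]]
wrist_force: [-0.7, -0.7, -1.0]
gripper_width: 1.0
gripper_force: 0.0
```

```bash
cat > fit.py <<'E'
from h import *
from scipy.optimize import minimize
def disc(rad,z,n=48):
    t=np.arange(n)*2*np.pi/n;return np.c_[rad*np.cos(t),rad*np.sin(t),np.full(n,z)]
def hexa(flat,z,c=(0,0),cut=0.):
    R=flat/2/np.cos(np.pi/6);t=np.radians(np.arange(6)*60+30)
    P=[]
    for k in t:  # rounded corners: two points per corner
        for e in(-.5,.5): P.append([c[0]+(R-cut)*np.cos(k)-e*cut*3*np.sin(k),c[1]+(R-cut)*np.sin(k)+e*cut*3*np.cos(k),z])
    return np.array(P)
def H(f,z,**k): return hexa(f,z,cut=0.0008,**k)
def cs(): 
    return [(0.0254*np.cos(np.radians(a)),0.0254*np.sin(np.radians(a))) for a in(90,210,330)]
# a model is list of convex pieces
M={"small_jar_1":[np.r_[H(.044,0),H(.044,.05)],np.r_[H(.044,.05),disc(.0175,.055)],np.r_[disc(.0175,.055),disc(.0175,.073)]],
"large_jar":[np.r_[H(.058,0),H(.058,.07)],np.r_[H(.058,.07),disc(.022,.077)],np.r_[disc(.022,.077),disc(.022,.096)]],
"salt_shaker":[np.r_[disc(.03,0),disc(.03,.066)],np.r_[disc(.028,.066),disc(.0245,.075)],np.r_[disc(.0245,.07),disc(.0245,.096)]],
"hex_caddy":[np.r_[hexa(.084,0),hexa(.084,.009),hexa(.079,.012)]],
"round_caddy":[np.r_[disc(.043,0),disc(.043,.009),disc(.0405,.012)]],
"triple_caddy":[np.r_[hexa(.07,0,c),hexa(.07,.009,c),hexa(.065,.012,c)] for c in cs()]}
S=8
def render(p,name,v,z0=0):
    a=np.radians(v[2]);c,s=np.cos(a),np.sin(a);K=np.array(p["intrinsics"]);R=np.array(p["orientation"])
    m=np.zeros((384*2,512*2),np.uint8)
    for P in M[name]:
        W=np.c_[v[0]+c*P[:,0]-s*P[:,1],v[1]+s*P[:,0]+c*P[:,1],P[:,2]+z0]
        q=(W-p["eye"])@R@K.T;q=(q[:,:2]/q[:,2:]+.5)*2-.5
        h=cv2.convexHull(q.astype(np.float32));cv2.fillConvexPoly(m,np.round(h*64).astype(np.int32),255,shift=6,lineType=cv2.LINE_AA)
    return cv2.resize(m,(512,384),interpolation=cv2.INTER_AREA)/255.
def fit(views,name,xy,z0=0,per=60,yaws=None,occl=None):
    """views: list of (picture, region)"""
    def cost(v):
        c=0
        for p,g in views:
            m=render(p,name,v,z0);c+=1-np.minimum(m,g).sum()/np.maximum(m,g).sum()
        return c/len(views)
    best=None
    for y in (np.arange(0,per,10) if yaws is None else yaws):
        o=minimize(cost,[xy[0],xy[1],y],method="Nelder-Mead",options=dict(initial_simplex=[[xy[0],xy[1],y],[xy[0]+.005,xy[1],y],[xy[0],xy[1]+.005,y],[xy[0],xy[1],y+6]],xatol=1e-4,fatol=1e-5,maxiter=120))
        if best is None or o.fun<best.fun:best=o
    v=best.x.copy();v[2]%=per;return v,best.fun
E
python3 - <<'E'
from fit import *
import pickle
p1,d1=pickle.load(open("w1.pkl","rb"))
for n,xys in {"small_jar_1":[(.448,-.155),(.455,-.052),(.44,.195)],"large_jar":[(.4425,.075)],"salt_shaker":[(.423,-.302)]}.items():
    for xy in xys:
        # region with the best overlap
        g=max(d1[n],key=lambda c:np.minimum(render(p1,n,(*xy,0)),c[1]).sum())
        v,f=fit([(p1,g[1])],n,xy,yaws=None if n!="salt_shaker" else [0]);print(n,v,round(f,3),g[0])
p=imaging.capture("wrist");cv2.imwrite("pics/w2.png",p["frame"]);d={}
s=r.sense();print(s["time_s"],s["tcp_pos"],yaw(s["ee_rot"]),p["eye"])
for n in NAMES[:6]:
    d[n]=[(q["confidence"],q["region"]) for q in models.cut_out(p,n)[:4]]
    for q in models.place_of(p,n)[:4]:
        u=px(q["at"]);print(n,round(q["confidence"],2),u.round(1),onplane(p,u,0)[:2])
pickle.dump((p,d),open("w2.pkl","wb"))
for n,xy in {"hex_caddy":(.588,-.088),"round_caddy":(.583,.065),"triple_caddy":(.566,.19)}.items():
    if d[n]:
        v,f=fit([(p,d[n][0][1])],n,xy,per=120 if n[0]=="t" else 60,yaws=[0] if n[0]=="r" else None);print(n,v,round(f,3),d[n][0][0])
E
```

```text
small_jar_1 [ 0.4438 -0.1519  8.9658] 0.276 0.56
small_jar_1 [ 0.4541 -0.0493 12.8737] 0.071 0.73
small_jar_1 [ 0.4401  0.1945 35.5049] 0.092 0.59Traceback (most recent call last):
  File "<stdin>", line 7, in <module>
ValueError: max() iterable argument is empty
```

```bash
cat > look.py <<'E'
from fit import *
import pickle
def look(cam,tag,want):
    """want: name->list of xy guesses; returns fits"""
    p=imaging.capture(cam);cv2.imwrite(f"pics/{tag}.png",p["frame"]);d={}
    for n,xys in want.items():
        d[n]=[(q["confidence"],q["region"]) for q in models.cut_out(p,n)[:5]]
        for xy in xys:
            if not d[n]: print(cam,n,"none");continue
            ov=[np.minimum(render(p,n,(*xy,0)),c[1]).sum() for c in d[n]];k=int(np.argmax(ov))
            if ov[k]<20: print(cam,n,xy,"no overlap");continue
            z=0
            v,f=fit([(p,d[n][k][1])],n,xy,per=120 if n[0]=="t" else 60,yaws=[0] if n[0] in "r" or n=="salt_shaker" else None)
            print(cam,n,v,"cost",round(f,3),"conf",round(d[n][k][0],2),flush=True)
    pickle.dump((p,d),open(f"{tag}.pkl","wb"))
CAD={"hex_caddy":[(.588,-.088)],"round_caddy":[(.583,.065)],"triple_caddy":[(.566,.19)]}
JAR={"small_jar_1":[(.448,-.155),(.455,-.052),(.44,.195)],"large_jar":[(.4425,.078)],"salt_shaker":[(.421,-.303)]}
E
python3 - <<'E'
from look import *
look("wrist","w2",{**CAD,**JAR})
look("side","side2",{"salt_shaker":JAR["salt_shaker"]})
E
```

```text
wrist hex_caddy [ 0.5887 -0.0934 19.3265] cost 0.037 conf 0.71
wrist round_caddy [ 0.5796  0.0668 58.3066] cost 0.059 conf 0.9
wrist triple_caddy [ 0.5702  0.1893 81.6351] cost 0.035 conf 0.79
wrist small_jar_1 [ 0.4464 -0.1515 15.8847] cost 0.066 conf 0.94
wrist small_jar_1 [ 0.4562 -0.0481  9.6435] cost 0.06 conf 0.58
wrist small_jar_1 [ 0.4411  0.1947 38.6295] cost 0.078 conf 0.94
wrist large_jar [ 0.4402  0.0764 15.8631] cost 0.042 conf 0.58
wrist salt_shaker none
side salt_shaker [ 0.4211 -0.3014  5.5395] cost 0.137 conf 0.84
```

View pics/w2.png

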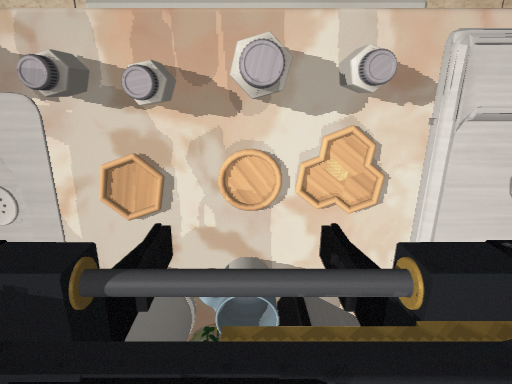

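The view is unobstructed: hex caddy (133,187), round caddy (250,180), triple caddy (343,172), and the jars along row 70. The fits are good and agree with the other views. Next I'll check heights from two views, then plan the first grasp.

```bash
cat > task.py <<'E'
from look import *
CADDY=(.5702,.1893,81.6)
def off(x,y,a,d): t=np.radians(a);return x+d*np.cos(t),y+d*np.sin(t)
def slot(k,rad=.0264): return off(CADDY[0],CADDY[1],CADDY[2]+{"A":90,"B":210,"C":330}[k],rad)
E
python3 - <<'E'
from task import *
p1,d1=pickle.load(open("w1.pkl","rb"));p2,d2=pickle.load(open("w2.pkl","rb"))
for n,xy in [("small_jar_1",(.455,-.049)),("small_jar_1",(.4405,.1946)),("large_jar",(.4402,.0764)),("hex_caddy",(.5887,-.0934)),("round_caddy",(.5796,.0668))]:
    v=[(p,max(d[n],key=lambda c:np.minimum(render(p,n,(*xy,0)),c[1]).sum())[1]) for p,d in((p1,d1),(p2,d2)) if d.get(n)]
    # height from the two views' place_of-like centroid rays
    if len(v)<2: continue
    res=[(z,)+tuple(np.r_[fit(v,n,xy,z0=z,yaws=[15])[0][:2]])+(round(fit(v,n,xy,z0=z,yaws=[15])[1],3),) for z in(-.01,-.005,0,.005,.01)];print(n,np.array(res).round(4).tolist())
s=r.sense();print(s["joints"],yaw(s["ee_rot"]))
x,y=off(.4464,-.1515,166,.003);plan([(x,y,.13,166,.038),(x,y,.017,166,.025)])
E
```

```text
small_jar_1 [[-0.01, 0.4564, -0.0509, 0.097], [-0.005, 0.4561, -0.0496, 0.055], [0.0, 0.4559, -0.0489, 0.071], [0.005, 0.4554, -0.0486, 0.109], [0.01, 0.4551, -0.0478, 0.159]]
small_jar_1 [[-0.01, 0.4415, 0.1994, 0.108], [-0.005, 0.4419, 0.1974, 0.109], [0.0, 0.4409, 0.1952, 0.088], [0.005, 0.4406, 0.1938, 0.117], [0.01, 0.4405, 0.1913, 0.148]]
hex_caddy [[-0.01, 0.5928, -0.097, 0.304], [-0.005, 0.5909, -0.095, 0.281], [0.0, 0.5888, -0.0934, 0.277], [0.005, 0.5877, -0.0919, 0.292], [0.01, 0.5865, -0.0906, 0.309]]
round_caddy [[-0.01, 0.5821, 0.0669, 0.375], [-0.005, 0.5808, 0.0669, 0.37], [0.0, 0.5796, 0.0668, 0.378], [0.005, 0.5788, 0.0668, 0.392], [0.01, 0.578, 0.0666, 0.406]]
[  23.0789   14.0436   -8.4197    0.0002  -67.4984 -113.0967] 179.98219173037916
-> (np.float64(0.44348911282117204), np.float64(-0.150774234313201), 0.13, 166, 0.038)
   [[[0.0149,-0.0301,0.0159],2.0],[[0.0138,-0.0306,0.0158],2.0],[[0.0127,-0.031,0.0159],2.0],[[0.0116,-0.0314,0.0158],2.0],[[0.0105,-0.0318,0.0159],2.0]]
   [[[0.0094,-0.0322,0.0158],2.0],[[0.0083,-0.0325,0.0159],2.0]]
-> (np.float64(0.44348911282117204), np.float64(-0.150774234313201), 0.017, 166, 0.025)
   [[[0.0,0.0,0.0226],-0.0],[[0.0,0.0,0.0226],-0.0],[[0.0,0.0,0.0226],-0.0],[[0.0,0.0,0.0226],-0.0],[[0.0,0.0,0.0226],-0.0]]
```

View pics/top0.png

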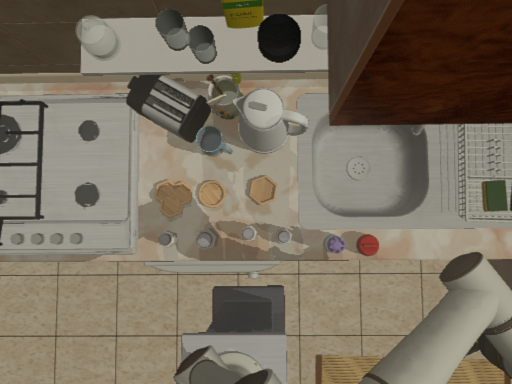

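The stove beside the caddies is flush with the worktop, so there's nothing in the way. Next I'll grasp the small jar at y≈−0.15.

apply_moves --moves '[[[0.0149, -0.0301, 0.016], 2], [[0.0138, -0.0306, 0.016], 2], [[0.0127, -0.031, 0.016], 2], [[0.0116, -0.0314, 0.016], 2], [[0.0105, -0.0318, 0.016], 2]]'

```text
time_s: 4.98
tcp_pos: [0.4726, -0.0915, 0.1603]
ee_rot: [[-0.985, 0.175, 0.001], [0.175, 0.985, 0.0], [-0.001, 0.0, -1.0]]
wrist_force: [-0.0, -0.9, 0.3]
gripper_width: 0.999
gripper_force: 0.0
```

apply_moves --moves '[[[0.0094, -0.0322, 0.0158], 2], [[0.0083, -0.0325, 0.0158], 2], [[0, 0, 0], 0], [[0, 0, 0], 0]]'

```text
time_s: 5.32
tcp_pos: [0.4425, -0.1518, 0.1284]
ee_rot: [[-0.97, 0.245, -0.002], [0.245, 0.97, -0.0], [0.002, -0.001, -1.0]]
wrist_force: [-0.2, 0.7, 0.7]
gripper_width: 1.0
gripper_force: 0.0
```

Run:
```python
from task import *
look("wrist","w3",{"small_jar_1":[(.4464,-.1515),(.4562,-.0485)],"salt_shaker":[(.421,-.302)]})
s=r.sense();print(s["tcp_pos"],yaw(s["ee_rot"]))
```

```text
wrist small_jar_1 [ 0.4446 -0.1537 14.0521] cost 0.07 conf 0.59
wrist small_jar_1 [ 0.4541 -0.0509 10.9486] cost 0.073 conf 0.67
wrist salt_shaker [ 0.4231 -0.3046 17.4724] cost 0.288 conf 0.97
[ 0.445  -0.1501  0.1297] 166.0574790555912
```

View pics/w3.png

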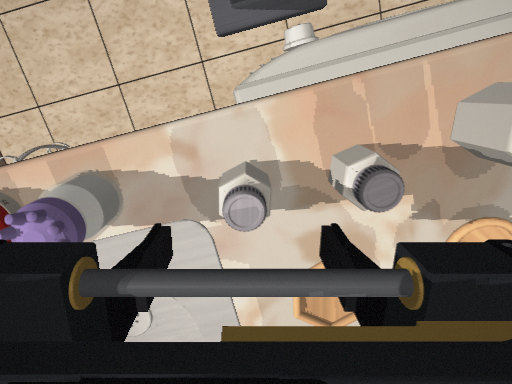

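The jar stands centred between the fingers (column 245). I'll descend with a small correction and grip.

apply_moves --moves '[[[0.0006, -0.0012, 0.025], 0], [[0, 0, 0.025], 0], [[0, 0, 0.025], 0], [[0, 0, 0.025], 0], [[0, 0, 0.012], 0]]'

```text
time_s: 5.88
tcp_pos: [0.4429, -0.1503, 0.0151]
ee_rot: [[-0.971, 0.24, -0.002], [0.24, 0.971, 0.0], [0.002, -0.0, -1.0]]
wrist_force: [-0.3, 0.4, -0.3]
gripper_width: 1.002
gripper_force: 0.0
```

apply_moves --moves '[[[0, 0, 0], 0], [[0, 0, 0], 0], [[0, 0, 0], 0], [[0, 0, 0], 0], [[0, 0, 0], 0]]' --hand 0.03

```text
time_s: 6.3
tcp_pos: [0.4441, -0.1513, 0.0181]
ee_rot: [[-0.97, 0.241, 0.003], [0.241, 0.97, -0.0], [-0.003, 0.001, -1.0]]
wrist_force: [0.1, 0.7, -0.6]
gripper_width: 0.706
gripper_force: 0.0
```

apply_moves --moves '[[[0, 0, 0], 0], [[0, 0, 0], 0], [[0, 0, 0], 0]]'

```text
time_s: 6.55
tcp_pos: [0.4434, -0.1516, 0.0175]
ee_rot: [[-0.97, 0.242, 0.001], [0.242, 0.97, -0.0], [-0.001, 0.0, -1.0]]
wrist_force: [-0.4, -0.6, 2.5]
gripper_width: 0.505
gripper_force: 29.9
```

Run:
```python
from task import *
P=[]
for i in range(6):
    s=r.sense();P.append(s["tcp_pos"]);imaging.capture("wrist") if i<5 else 0
P=np.array(P);m=P.mean(0);print(P.std(0),m,s["gripper_width"]*.087,s["gripper_force"],yaw(s["ee_rot"]))
x,y=off(*slot("A"),171.6,.003);print(x,y)
plan([(m[0],m[1],.14,166,.03),(x,y,.14,171.6,.035),(x,y,.03,171.6,.025)],start=(*m,166))
```

```text
[0. 0. 0.] [ 0.4434 -0.1516  0.0175] 0.04360842589987904 29.88512046991673 166.01784402481707
0.5411153934108882 0.1935948410397349
-> (np.float64(0.4433781550652378), np.float64(-0.15159554328984273), 0.14, 166, 0.03)
   [[[0.0,0.0,-0.0245],0.0],[[0.0,0.0,-0.0245],-0.0],[[0.0,0.0,-0.0245],-0.0],[[0.0,0.0,-0.0245],-0.0],[[0.0,0.0,-0.0245],-0.0]]
-> (np.float64(0.5411153934108882), np.float64(0.1935948410397349), 0.14, 171.6, 0.035)
   [[[-0.001,0.0326,-0.0],-0.5],[[-0.0013,0.0326,-0.0],-0.5],[[-0.0016,0.0326,-0.0],-0.5],[[-0.0019,0.0326,-0.0],-0.5],[[-0.0022,0.0325,-0.0],-0.5]]
   [[[-0.0024,0.0325,-0.0],-0.5],[[-0.0027,0.0325,-0.0],-0.5],[[-0.003,0.0325,-0.0],-0.5],[[-0.0033,0.0324,-0.0],-0.5],[[-0.0036,0.0324,-0.0],-0.5]]
   [[[-0.0039,0.0324,-0.0],-0.6]]
-> (np.float64(0.5411153934108882), np.float64(0.1935948410397349), 0.03, 171.6, 0.025)
   [[[-0.0,0.0,0.022],-0.0],[[-0.0,0.0,0.022],-0.0],[[-0.0,0.0,0.022],-0.0],[[-0.0,0.0,0.022],-0.0],[[-0.0,0.0,0.022],-0.0]]
```

apply_moves --moves '[[[0, 0, -0.015], 0], [[0, 0, -0.025], 0], [[0, 0, -0.03], 0], [[0, 0, -0.03], 0], [[0, 0, -0.0225], 0]]'

```text
time_s: 7.22
tcp_pos: [0.4432, -0.1514, 0.1412]
ee_rot: [[-0.97, 0.242, 0.001], [0.242, 0.97, 0.0], [-0.001, 0.0, -1.0]]
wrist_force: [1.5, 0.6, -1.3]
gripper_width: 0.505
gripper_force: 29.9
```

apply_moves --moves '[[[-0.001, 0.0326, 0], -0.5], [[-0.0013, 0.0326, 0], -0.5], [[-0.0016, 0.0326, 0], -0.5], [[-0.0019, 0.0326, 0], -0.5], [[-0.0022, 0.0325, 0], -0.5]]'

```text
time_s: 7.63
tcp_pos: [0.487, 0.0069, 0.1389]
ee_rot: [[-0.98, 0.2, -0.001], [0.2, 0.98, 0.0], [0.001, -0.0, -1.0]]
wrist_force: [0.3, -0.3, -2.3]
gripper_width: 0.503
gripper_force: 29.9
```

apply_moves --moves '[[[-0.0024, 0.0325, 0], -0.5], [[-0.0027, 0.0325, 0], -0.5], [[-0.003, 0.0325, 0], -0.5], [[-0.0033, 0.0324, 0], -0.5], [[-0.0036, 0.0324, 0], -0.5]]'

```text
time_s: 8.05
tcp_pos: [0.5312, 0.1638, 0.1385]
ee_rot: [[-0.988, 0.156, -0.002], [0.156, 0.988, -0.0], [0.002, -0.001, -1.0]]
wrist_force: [0.3, -0.6, -0.6]
gripper_width: 0.5
gripper_force: 29.9
```

apply_moves --moves '[[[-0.0039, 0.0324, 0], -0.6], [[0, 0, 0], 0], [[0, 0, 0.025], 0], [[0, 0, 0.025], 0], [[0, 0, 0.025], 0]]'

```text
time_s: 8.47
tcp_pos: [0.54, 0.1936, 0.063]
ee_rot: [[-0.989, 0.146, -0.001], [0.146, 0.989, 0.0], [0.001, 0.0, -1.0]]
wrist_force: [0.2, 0.3, -1.0]
gripper_width: 0.505
gripper_force: 29.9
```

apply_moves --moves '[[[0, 0, 0.015], 0], [[0, 0, 0], 0], [[0, 0, 0], 0]]'

```text
time_s: 8.72
tcp_pos: [0.54, 0.193, 0.0484]
ee_rot: [[-0.989, 0.146, -0.003], [0.146, 0.989, -0.002], [0.002, -0.002, -1.0]]
wrist_force: [1.0, 0.3, -0.5]
gripper_width: 0.506
gripper_force: 29.9
```

```bash
cat >> task.py <<'E'
def pose(n=5):
    P=[];Y=[]
    for i in range(n):
        s=r.sense();P.append(s["tcp_pos"]);Y.append(yaw(s["ee_rot"])%360);imaging.capture("wrist")
    P=np.array(P);print("pose",P.mean(0),np.mean(Y),"std",P.std(0),"F",s["wrist_force"],"w",s["gripper_width"]*.087,s["gripper_force"],"t",s["time_s"]);return P.mean(0),np.mean(Y)
E
python3 - <<'E'
from task import *
pose(3)
p=imaging.capture("wrist");cv2.imwrite("pics/w4.png",p["frame"])
for cam in ("side","top"):
    q=imaging.capture(cam);cv2.imwrite(f"pics/{cam}4.png",q["frame"])
E
```

```text
pose [0.5408 0.1935 0.0495] 171.6030033647443 std [0.0006 0.0004 0.0009] F [ 0.4194  0.1969 -0.66  ] w 0.0433919358131929 29.885751282126876 t 8.8167
```

View pics/w4.png

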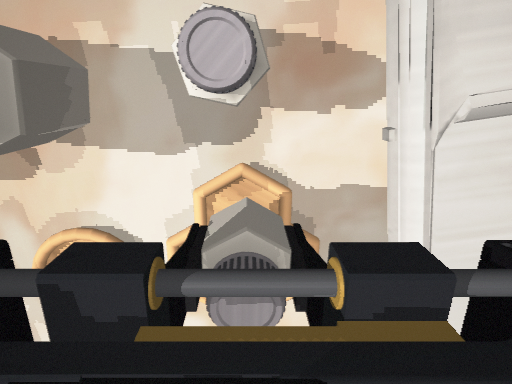

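```bash
python3 - <<'E'
from task import *
p=imaging.capture("wrist")
a=171.6;t=np.radians(a);u=np.array([np.cos(t),np.sin(t)])
b=onplane(p,(246,197.5),.0325)[:2];print("jar corner->centre",b-u*.0248)
o=onplane(p,(241.5,164),.010)[:2];print("rim outer apex->leaf centre",o-u*(.035/np.cos(np.pi/6)-.001),"expected",slot("A",.0254))
def proj(P):
    q=(np.array(P)-p["eye"])@np.array(p["orientation"])@np.array(p["intrinsics"]).T;return q[:2]/q[2]
print(proj([*(np.array(slot("A",.0254))+u*.0394),.010]))
E
python3 -c "
import cv2
a=cv2.imread('pics/w4.png')[150:270,160:330];cv2.imwrite('pics/w4c.png',cv2.resize(a,None,fx=4,fy=4,interpolation=cv2.INTER_CUBIC))"
```

```text
jar corner->centre [0.5459 0.1942]
rim outer apex->leaf centre [0.5439 0.1914] expected (np.float64(0.5450724827427401), np.float64(0.19301050892548527))
[244.0499 165.3243]
```

View pics/w4c.png

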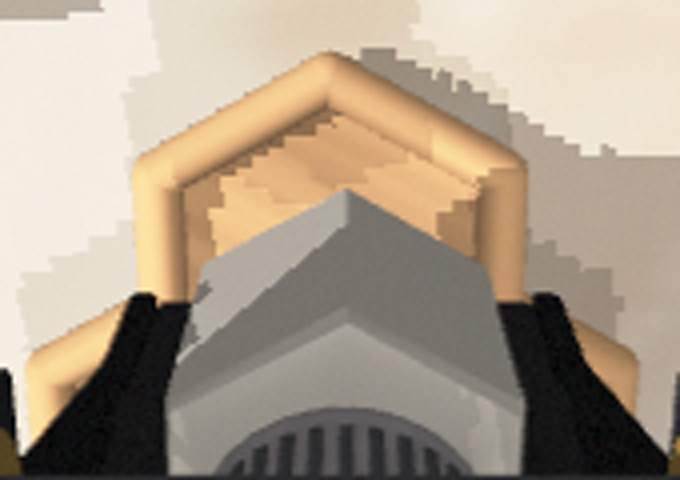

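In the crop, the held jar's corner (346,190) sits about 3.5 px right of the pocket axis (333), and the jar is slightly inward. The yaw matches. I'll shift −2 mm along tool y and +1.5 mm along tool x, lower, and look again.

apply_moves --moves '[[[0.0015, -0.002, 0.005], 0], [[0, 0, 0.01], 0], [[0, 0, 0], 0], [[0, 0, 0], 0]]'

```text
time_s: 9.4
tcp_pos: [0.5382, 0.1915, 0.0333]
ee_rot: [[-0.989, 0.146, -0.002], [0.146, 0.989, -0.001], [0.002, -0.002, -1.0]]
wrist_force: [0.6, 0.2, -1.0]
gripper_width: 0.505
gripper_force: 29.9
```

Run:
```python
from task import *
pose(4)
p=imaging.capture("wrist");pickle.dump(p,open("w5.pkl","wb"))
cv2.imwrite('pics/w5c.png',cv2.resize(p["frame"][150:270,160:330],None,fx=4,fy=4,interpolation=cv2.INTER_CUBIC))
```

```text
pose [0.5388 0.1918 0.0339] 171.6089761206106 std [0.0003 0.0002 0.0004] F [ 0.1079  0.1191 -1.8592] w 0.043623634323955475 29.885767867599498 t 9.55
```

View pics/w5c.png

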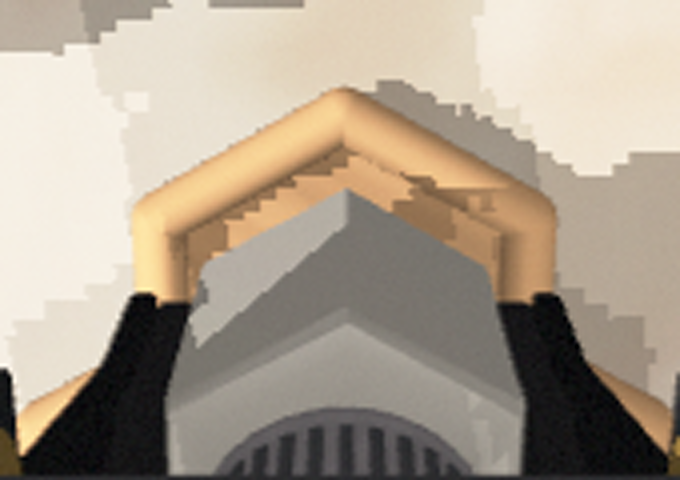

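Run:
```python
from task import *
p=pickle.load(open("w5.pkl","rb"))
t=np.radians(171.6);u=np.array([np.cos(t),np.sin(t)])
J=onplane(p,(246.75,197.6),.017)[:2]@u+(-.0252)
for nm,px_,z,R in(("inner",(245.8,187.5),.0085,.0300),("outer",(245.6,172.3),.0085,.0402),("mid",(245.6,179.5),.012,.0352)):
    L=onplane(p,px_,z)[:2]@u-R;print(nm,"jar radial minus leaf",J-L)
```

```text
inner jar radial minus leaf 0.0008651142115048138
outer jar radial minus leaf 0.0009611310701341802
mid jar radial minus leaf -0.00028128355174295017
```

Lateral is centred (rim 135–555, jar apex 347) and radial is about +0.5 mm. I'll set the jar down gently.

apply_moves --moves '[[[0, 0, 0.005], 0], [[0, 0, 0.004], 0], [[0, 0, 0.002], 0], [[0, 0, 0], 0]]'

```text
time_s: 9.98
tcp_pos: [0.5387, 0.1918, 0.0229]
ee_rot: [[-0.989, 0.146, -0.001], [0.146, 0.989, -0.001], [0.001, -0.001, -1.0]]
wrist_force: [0.5, -0.4, -1.2]
gripper_width: 0.505
gripper_force: 29.9
```

Run:
```python
from task import *
pose(5)
```

```text
pose [0.5389 0.1919 0.0232] 171.6049206641275 std [0.0001 0.0001 0.0002] F [ 0.4011  0.7428 -1.6277] w 0.04404235909787961 29.885785665828735 t 10.1833
```

apply_moves --moves '[[[0, 0, 0.0007], 0], [[0, 0, 0], 0]]'

```text
time_s: 10.4
tcp_pos: [0.5389, 0.192, 0.0227]
ee_rot: [[-0.989, 0.146, -0.0], [0.146, 0.989, 0.0], [0.0, 0.0, -1.0]]
wrist_force: [0.4, -0.0, -1.7]
gripper_width: 0.508
gripper_force: 29.9
```

apply_moves --moves '[[[0, 0, 0.0005], 0], [[0, 0, 0], 0]]'

```text
time_s: 10.57
tcp_pos: [0.539, 0.192, 0.0226]
ee_rot: [[-0.989, 0.146, 0.0], [0.146, 0.989, -0.0], [-0.0, 0.0, -1.0]]
wrist_force: [-0.9, -0.1, 0.0]
gripper_width: 0.504
gripper_force: 29.9
```

apply_moves --moves '[[[0, 0, 0.0005], 0], [[0, 0, 0], 0]]'

```text
time_s: 10.73
tcp_pos: [0.539, 0.192, 0.0225]
ee_rot: [[-0.989, 0.146, 0.0], [0.146, 0.989, -0.0], [-0.0, -0.0, -1.0]]
wrist_force: [-2.6, -0.6, 4.5]
gripper_width: 0.502
gripper_force: 29.9
```

Contact with the floor (4.5 N). Release, lift, and check.

apply_moves --moves '[[[0, 0, 0], 0], [[0, 0, 0], 0], [[0, 0, 0], 0], [[0, 0, -0.01], 0], [[0, 0, -0.03], 0]]' --hand 0.056

```text
time_s: 11.15
tcp_pos: [0.5362, 0.1903, 0.0584]
ee_rot: [[-0.989, 0.147, -0.008], [0.147, 0.989, -0.005], [0.008, -0.006, -1.0]]
wrist_force: [0.8, -0.1, -0.3]
gripper_width: 0.635
gripper_force: 0.0
```

apply_moves --moves '[[[0, 0, -0.04], 0], [[0, 0, -0.04], 0], [[0, 0, 0], 0]]' --hand 0.087

```text
time_s: 11.4
tcp_pos: [0.544, 0.1944, 0.1513]
ee_rot: [[-0.989, 0.144, 0.016], [0.144, 0.99, 0.008], [-0.015, 0.01, -1.0]]
wrist_force: [0.9, 0.6, 0.3]
gripper_width: 0.786
gripper_force: 0.0
```

Run:
```python
from task import *
m,a=pose(4)
x,y=off(.4551,-.0498,280.5,.003);print(x,y)
plan([(x,y,.14,280.5,.04),(x,y,.017,280.5,.025)])
```

```text
pose [0.5412 0.1932 0.1466] 171.6414051455325 std [0.0019 0.0009 0.0033] F [-0.3196  0.108  -1.2551] w 0.07982051889099638 0.0 t 11.55
0.45564670657647643 -0.05274976472269186
-> (np.float64(0.45564670657647643), np.float64(-0.05274976472269186), 0.14, 280.5, 0.04)
   [[[0.0029,-0.0159,0.0001],-6.8],[[0.0047,-0.0154,0.0001],-6.8],[[0.0065,-0.0147,0.0001],-6.8],[[0.0082,-0.0139,0.0001],-6.8],[[0.0098,-0.0128,0.0001],-6.8]]
   [[[0.0113,-0.0115,0.0001],-6.8],[[0.0126,-0.0101,0.0001],-6.8],[[0.0137,-0.0086,0.0001],-6.8],[[0.0146,-0.0069,0.0001],-6.8],[[0.0153,-0.0051,0.0001],-6.8]]
   [[[0.0158,-0.0033,0.0001],-6.8],[[0.0161,-0.0014,0.0001],-6.8],[[0.0161,0.0005,0.0001],-6.8],[[0.0159,0.0024,0.0],-6.8],[[0.0155,0.0043,0.0001],-6.9]]
   [[[0.0149,0.0062,0.0],-6.8]]
-> (np.float64(0.45564670657647643), np.float64(-0.05274976472269186), 0.017, 280.5, 0.025)
   [[[0.0,-0.0,0.0246],-0.0],[[0.0,-0.0,0.0246],-0.0],[[0.0,-0.0,0.0246],-0.0],[[0.0,-0.0,0.0246],-0.0],[[0.0,-0.0,0.0246],-0.0]]
```

The arm sways after fast moves, so earlier measurements from unsettled poses were a millimetre or two off. I'll take one well-settled overview.

Run:
```python
from task import *
m,a=pose(1)
plan([(.55,.07,.24,180,.035)])
```

```text
pose [0.5384 0.1917 0.1414] 171.585052854439 std [0. 0. 0.] F [ 0.2259 -0.4975 -0.794 ] w 0.08281590442870576 0.0 t 11.6
-> (0.55, 0.07, 0.24, 180, 0.035)
   [[[-0.0059,-0.0237,-0.0198],-1.7],[[-0.0052,-0.0239,-0.0199],-1.7],[[-0.0045,-0.024,-0.0198],-1.7],[[-0.0037,-0.0241,-0.0199],-1.7],[[-0.0031,-0.0242,-0.0198],-1.6]]
```

apply_moves --moves '[[[-0.0059, -0.0237, -0.02], -1.7], [[-0.0052, -0.0239, -0.02], -1.7], [[-0.0045, -0.024, -0.02], -1.7], [[-0.0037, -0.0241, -0.02], -1.7], [[-0.003, -0.0242, -0.02], -1.6]]'

```text
time_s: 12.07
tcp_pos: [0.5501, 0.0692, 0.241]
ee_rot: [[-1.0, -0.002, -0.003], [-0.002, 1.0, -0.001], [0.003, -0.001, -1.0]]
wrist_force: [0.1, 0.3, -0.7]
gripper_width: 1.001
gripper_force: 0.0
```

apply_moves --moves '[[[0, 0, 0], 0], [[0, 0, 0], 0], [[0, 0, 0], 0], [[0, 0, 0], 0], [[0, 0, 0], 0]]'

```text
time_s: 12.48
tcp_pos: [0.5501, 0.0711, 0.2402]
ee_rot: [[-1.0, -0.001, -0.003], [-0.001, 1.0, -0.001], [0.003, -0.001, -1.0]]
wrist_force: [-0.5, 0.2, 0.1]
gripper_width: 0.997
gripper_force: 0.0
```

apply_moves --moves '[[[0, 0, 0], 0], [[0, 0, 0], 0], [[0, 0, 0], 0], [[0, 0, 0], 0], [[0, 0, 0], 0]]'

```text
time_s: 12.9
tcp_pos: [0.5507, 0.0706, 0.2417]
ee_rot: [[-1.0, -0.0, 0.0], [-0.0, 1.0, 0.0], [-0.0, 0.0, -1.0]]
wrist_force: [-0.2, -0.0, 0.8]
gripper_width: 1.001
gripper_force: 0.0
```

```bash
python3 - <<'E'
from task import *
look("wrist","w6",{"hex_caddy":[(.588,-.092)],"round_caddy":[(.58,.066)],"small_jar_1":[(.455,-.05),(.44,.195),(.543,.192)],"large_jar":[(.4402,.0764)]})
m,a=pose(4)
p,d=pickle.load(open("w6.pkl","rb"))
n="small_jar_1";k=[np.minimum(render(p,n,(.543,.192,22),.005),c[1]).sum() for c in d[n]];g=d[n][int(np.argmax(k))][1]
print("placed",max(k),fit([(p,g)],n,(.543,.192),z0=.005))
for q in models.cut_out(p:=imaging.capture("wrist"),"triple_caddy")[:1]:
    G=q["region"];print(q["confidence"])
    # union of caddy and placed jar
    def cost(v):
        m=np.maximum(render(p,"triple_caddy",v),0);J=render(p,n,(.543,.192,22),.005)>.5
        w=~J;return 1-(np.minimum(m,G)*w).sum()/(np.maximum(m,G)*w).sum()
    o=min((minimize(cost,[.568,.188,y],method="Nelder-Mead",options=dict(initial_simplex=[[.568,.188,y],[.573,.188,y],[.568,.193,y],[.568,.188,y+5]],xatol=1e-4)) for y in(75,85)),key=lambda o:o.fun);print("triple",o.x,o.fun)
E
python3 -c "
import cv2
a=cv2.imread('pics/w6.png')[100:230,60:410];cv2.imwrite('pics/w6c.png',cv2.resize(a,None,fx=2.2,fy=2.2,interpolation=cv2.INTER_CUBIC))"
```

```text
wrist hex_caddy [ 0.5891 -0.0939 19.1065] cost 0.06 conf 0.85
wrist round_caddy [0.5796 0.0665 2.5541] cost 0.078 conf 0.58
wrist small_jar_1 [ 0.456  -0.0474  8.4723] cost 0.094 conf 0.86
wrist small_jar_1 [ 0.4416  0.1951 35.4474] cost 0.091 conf 0.76
wrist small_jar_1 [ 0.5425  0.1929 19.2188] cost 0.064 conf 0.62
wrist large_jar [ 0.4408  0.0766 16.119 ] cost 0.07 conf 0.8
pose [0.5508 0.0705 0.2418] 179.99993102508998 std [0. 0. 0.] F [-0.0082  0.246   0.266 ] w 0.08723893727121847 0.0 t 13.3
placed 1659.0823529411764 (array([ 0.5413,  0.1908, 19.34  ]), np.float64(0.08568516004129001))
0.89
triple [ 0.5701  0.189  81.0806] 0.05273643817876561
```

View pics/w6c.png

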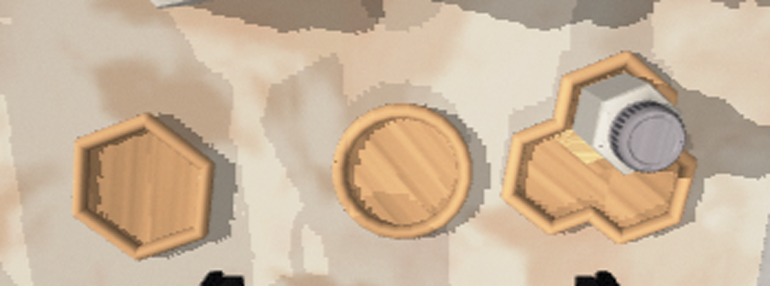

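```bash
cat >> task.py <<'E'
def overlay(p,items,box,f,name):
    K=np.array(p["intrinsics"]);R=np.array(p["orientation"]);x0,y0,x1,y1=box
    im=cv2.resize(p["frame"][y0:y1,x0:x1],None,fx=f,fy=f,interpolation=cv2.INTER_CUBIC)
    for pts,col in items:
        q=(np.array(pts)-p["eye"])@R@K.T;q=q[:,:2]/q[:,2:];q=((q+.5-[x0,y0])*f-.5)
        cv2.polylines(im,[np.round(q).astype(np.int32)],True,col,1,cv2.LINE_AA)
    cv2.imwrite(name,im)
def place(P,v,z0=0):
    a=np.radians(v[2]);c,s=np.cos(a),np.sin(a);P=np.array(P);return np.c_[v[0]+c*P[:,0]-s*P[:,1],v[1]+s*P[:,0]+c*P[:,1],P[:,2]+z0]
def trefoil(f,z):
    m=np.zeros((1600,1600),np.uint8)
    for c in cs(): cv2.fillConvexPoly(m,np.round((hexa(f,0,c)[::2,:2]*1e4+800)*16).astype(np.int32),255,shift=4)
    k=max(cv2.findContours(m,cv2.RETR_EXTERNAL,cv2.CHAIN_APPROX_NONE)[0],key=len)[:,0,:];return np.c_[(k-800)/1e4,np.full(len(k),z)]
E
python3 - <<'E'
from task import *
p,d=pickle.load(open("w6.pkl","rb"))
C=(.5701,.189,81.1);J=(.5413,.1908,19.3)
overlay(p,[(place(trefoil(.070,.007),C),(255,0,0)),(place(trefoil(.061,.012),C),(0,255,0)),(place(hexa(.044,0),J,.005),(0,0,255)),(place(hexa(.044,.05),J,.005),(0,0,255)),(place(disc(.0175,.073),J,.005),(0,0,255))],(270,110,400,220),6,"pics/o6.png")
E
```

```text
(no output)
```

View pics/o6.png

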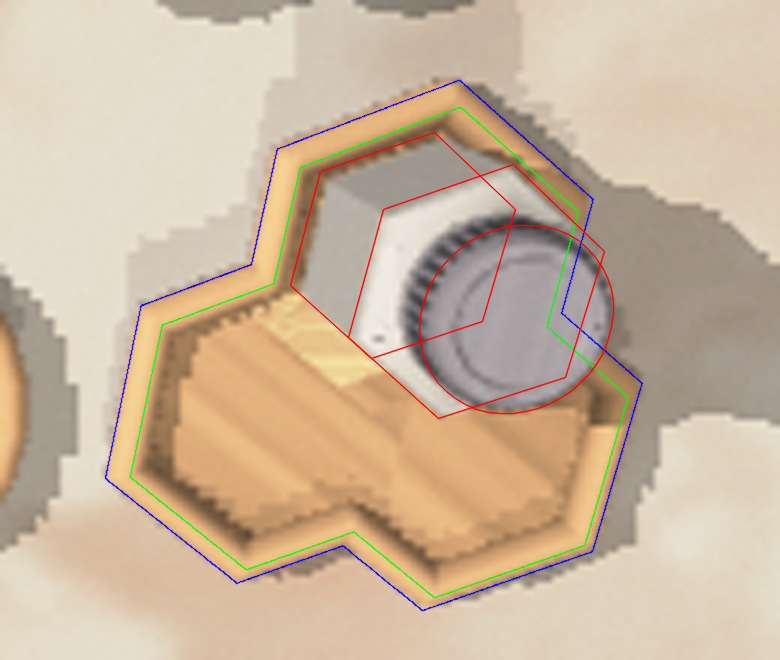

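Run:
```python
from task import *
p=imaging.capture("wrist");n="small_jar_1"
G=models.cut_out(p,"triple_caddy")[0]["region"]
J=cv2.dilate((render(p,n,(.5413,.1908,19.3),.005)>.1).astype(np.uint8),np.ones((5,5)))>0
def cost(v):
    M["triple_caddy"]=[np.r_[hexa(.07*v[3],0,c),hexa(.07*v[3],.009,c),hexa(.065*v[3],.012,c)] for c in cs()]
    m=render(p,"triple_caddy",v,v[4]);w=~J;return 1-(np.minimum(m,G)*w).sum()/(np.maximum(m,G)*w).sum()
x0=np.array([.569,.1885,81.,1,0]);o=minimize(cost,x0,method="Nelder-Mead",options=dict(initial_simplex=[x0]+[x0+np.eye(5)[i]*[.004,.004,4,-.05,.004][i] for i in range(5)],xatol=1e-4,maxiter=500));print(o.x,o.fun)
for q in models.place_of(p,"triple_caddy")[:2]: print(q["confidence"],onplane(p,px(q["at"]),0))
# jar mask refit
for q in models.cut_out(p,n)[:4]:
    k=np.minimum(render(p,n,(.5413,.1908,19),.005),q["region"]).sum()
    if k>300: print(k,fit([(p,q["region"])],n,(.543,.192),z0=.005,yaws=[15,25]))
```

```text
[ 0.5706  0.1896 81.7047  0.9756 -0.0023] 0.02687986990312552
0.59 [0.5656 0.1913 0.    ]
1700.1607843137256 (array([ 0.5409,  0.1903, 20.0203]), np.float64(0.07378797031319717))
```

Run:
```python
from task import *
plan([(.565,.25,.22,270,.03)])
```

```text
-> (0.565, 0.25, 0.22, 270, 0.03)
   [[[-0.0011,0.0138,0.0017],-6.9],[[-0.0027,0.0136,0.0017],-6.9],[[-0.0044,0.0131,0.0017],-6.9],[[-0.0059,0.0125,0.0017],-6.9],[[-0.0074,0.0117,0.0017],-6.9]]
   [[[-0.0087,0.0108,0.0017],-6.9],[[-0.01,0.0096,0.0017],-6.9],[[-0.011,0.0084,0.0016],-6.9],[[-0.012,0.007,0.0017],-7.0],[[-0.0127,0.0055,0.0016],-6.9]]
   [[[-0.0133,0.0039,0.0017],-7.0],[[-0.0137,0.0022,0.0016],-6.9],[[-0.0139,0.0006,0.0017],-7.0]]
```

apply_moves --moves '[[[-0.001, 0.0138, 0.0017], -6.9], [[-0.0027, 0.0136, 0.0017], -6.9], [[-0.0044, 0.0131, 0.0017], -6.9], [[-0.006, 0.0125, 0.0017], -6.9], [[-0.0074, 0.0117, 0.0017], -6.9]]'

```text
time_s: 14.07
tcp_pos: [0.5563, 0.1401, 0.2332]
ee_rot: [[-0.821, -0.571, 0.0], [-0.571, 0.821, -0.0], [-0.0, -0.0, -1.0]]
wrist_force: [-0.0, -0.6, -0.1]
gripper_width: 1.001
gripper_force: 0.0
```

apply_moves --moves '[[[-0.0087, 0.0108, 0.0017], -6.9], [[-0.01, 0.0096, 0.0017], -6.9], [[-0.011, 0.0084, 0.0017], -6.9], [[-0.012, 0.007, 0.0017], -7], [[-0.0127, 0.0055, 0.0017], -6.9]]'

```text
time_s: 14.48
tcp_pos: [0.5617, 0.2093, 0.2247]
ee_rot: [[-0.351, -0.936, -0.0], [-0.936, 0.351, -0.0], [0.0, -0.0, -1.0]]
wrist_force: [0.2, -0.1, -0.6]
gripper_width: 0.999
gripper_force: 0.0
```

apply_moves --moves '[[[-0.0133, 0.004, 0.0017], -7], [[-0.0137, 0.0022, 0.0017], -6.9], [[-0.014, 0.0006, 0.0017], -7], [[0, 0, 0], 0], [[0, 0, 0], 0]]'

```text
time_s: 14.9
tcp_pos: [0.5648, 0.2506, 0.2192]
ee_rot: [[-0.001, -1.0, -0.001], [-1.0, 0.001, -0.001], [0.001, 0.001, -1.0]]
wrist_force: [0.1, -0.2, -0.1]
gripper_width: 1.0
gripper_force: 0.0
```

apply_moves --moves '[[[0, 0, 0], 0], [[0, 0, 0], 0], [[0, 0, 0], 0], [[0, 0, 0], 0], [[0, 0, 0], 0]]'

```text
time_s: 15.32
tcp_pos: [0.565, 0.2498, 0.2199]
ee_rot: [[-0.001, -1.0, 0.0], [-1.0, 0.001, 0.0], [-0.0, -0.0, -1.0]]
wrist_force: [-0.3, -0.3, 0.5]
gripper_width: 1.003
gripper_force: 0.0
```

```bash
cat >> task.py <<'E'
def trefit(p,jars=(),x0=(.570,.189,81.3,.98,0)):
    """caddy (x,y,yaw,scale,z) from the cut-out, ignoring pixels of jars that stand in it"""
    n="small_jar_1";G=models.cut_out(p,"triple_caddy")[0]["region"];w=np.ones(G.shape,bool)
    for j in jars: w&=cv2.dilate((render(p,n,j,.005)>.1).astype(np.uint8),np.ones((5,5)))==0
    def cost(v):
        M["triple_caddy"]=[np.r_[hexa(.07*v[3],0,c),hexa(.07*v[3],.009,c),hexa(.065*v[3],.012,c)] for c in cs()]
        m=render(p,"triple_caddy",v,0);return 1-(np.minimum(m,G)*w).sum()/(np.maximum(m,G)*w).sum()
    x0=np.array(x0[:4]);o=minimize(cost,x0,method="Nelder-Mead",options=dict(initial_simplex=[x0]+[x0+np.eye(4)[i]*[.004,.004,4,-.03][i] for i in range(4)],xatol=1e-4,maxiter=400));return o.x,o.fun
def jarfits(p,xys,z0=.005,yaws=(5,20,35,50)):
    n="small_jar_1";out=[];C=models.cut_out(p,n)[:6]
    for xy in xys:
        q=max(C,key=lambda c:np.minimum(render(p,n,(*xy,20),z0),c["region"]).sum());out.append(fit([(p,q["region"])],n,xy,z0=z0,yaws=yaws))
    return out
def rel(C,J):
    """jar place in the caddy frame, mm"""
    t=np.radians(C[2]);d=np.array(J[:2])-C[:2];return 1e3*np.array([d@[np.cos(t),np.sin(t)],d@[-np.sin(t),np.cos(t)]])
E
python3 - <<'E'
from task import *
pose(2);p=imaging.capture("wrist");pickle.dump(p,open("w7.pkl","wb"))
J=jarfits(p,[(.542,.191)])[0];C=trefit(p,[J[0]]);print(p["eye"],J,C,rel(C[0],J[0]),"want 0,25.4")
C=C[0];J=J[0]
overlay(p,[(place(trefoil(.070,.006),C),(255,0,0)),(place(trefoil(.052,.008),C),(0,255,0)),(place(hexa(.044,0),J,.005),(0,0,255)),(place(hexa(.044,.05),J,.005),(0,0,255)),(place(disc(.0175,.073),J,.005),(0,0,255))],(180,30,340,160),5,"pics/o7.png")
E
```

```text
pose [0.565  0.2499 0.2198] 269.9596885182766 std [0. 0. 0.] F [-0.038  -0.1547  0.9255] w 0.08713032134739475 0.0 t 15.3667
[0.5648 0.1675 0.3823] (array([0.542, 0.191, 5.   ]), np.float64(1.0)) (array([ 0.5696,  0.1882, 82.2434,  0.9936]), np.float64(0.02261913921245795)) [-0.9923 27.7064] want 0,25.4
```

View pics/o7.png

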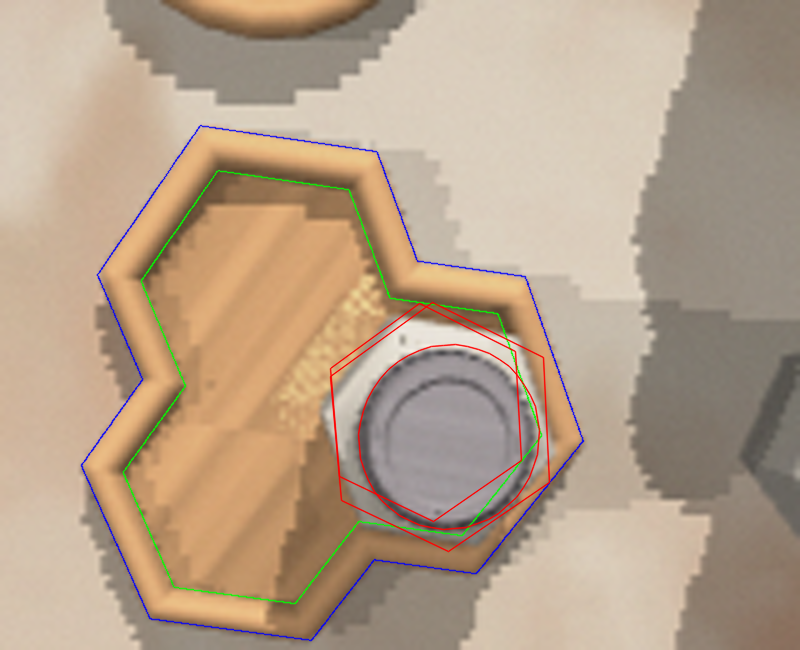

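Near-nadir view: the caddy fits at (.5696,.1882, 82°). The placed jar stands upright in its leaf, about 2 mm outward, and I can nudge it in later. For the next jar I'll first look from straight above.

Run:
```python
from task import *
plan([(.441,.032,.20,280,.032)])
```

```text
-> (0.441, 0.032, 0.2, 280, 0.032)
   [[[0.0273,0.0155,0.0025],-1.3],[[0.0269,0.0161,0.0025],-1.2],[[0.0266,0.0167,0.0025],-1.3],[[0.0262,0.0173,0.0024],-1.2],[[0.0258,0.0178,0.0025],-1.3]]
   [[[0.0254,0.0184,0.0024],-1.2],[[0.025,0.0189,0.0025],-1.3],[[0.0246,0.0194,0.0024],-1.2]]
```

apply_moves --moves '[[[0.0273, 0.0155, 0.0025], -1.3], [[0.0269, 0.0161, 0.0025], -1.2], [[0.0266, 0.0167, 0.0025], -1.3], [[0.0262, 0.0173, 0.0025], -1.2], [[0.0258, 0.0178, 0.0025], -1.3]]'

```text
time_s: 15.98
tcp_pos: [0.4865, 0.1127, 0.207]
ee_rot: [[0.111, -0.994, 0.0], [-0.994, -0.111, -0.0], [0.0, -0.0, -1.0]]
wrist_force: [0.2, -0.9, 0.6]
gripper_width: 1.002
gripper_force: 0.0
```

apply_moves --moves '[[[0.0254, 0.0184, 0.0025], -1.2], [[0.025, 0.0189, 0.0025], -1.3], [[0.0246, 0.0194, 0.0024], -1.2], [[0, 0, 0], 0], [[0, 0, 0], 0]]'

```text
time_s: 16.4
tcp_pos: [0.4405, 0.0309, 0.2002]
ee_rot: [[0.172, -0.985, 0.001], [-0.985, -0.172, 0.0], [-0.0, -0.001, -1.0]]
wrist_force: [0.3, 0.1, -0.1]
gripper_width: 1.001
gripper_force: 0.0
```

apply_moves --moves '[[[0, 0, 0], 0], [[0, 0, 0], 0], [[0, 0, 0], 0], [[0, 0, 0], 0], [[0, 0, 0], 0]]'

```text
time_s: 16.82
tcp_pos: [0.4413, 0.0325, 0.1996]
ee_rot: [[0.174, -0.985, -0.0], [-0.985, -0.174, -0.0], [0.0, 0.0, -1.0]]
wrist_force: [0.2, 0.5, 0.1]
gripper_width: 0.998
gripper_force: 0.0
```

Run:
```python
from task import *
pose(2);p=imaging.capture("wrist");cv2.imwrite("pics/w8.png",p["frame"])
J,f=jarfits(p,[(.4555,-.049)],z0=0)[0];print(J,f)
a=J[2]+270 if J[2]<40 else J[2]+210
x,y=off(J[0],J[1],a,.003);print(a)
plan([(x,y,.13,a,.03),(x,y,.017,a,.025)])
```

```text
pose [0.4413 0.0325 0.1996] 280.045057127017 std [0. 0. 0.] F [0.0338 0.6798 1.0172] w 0.08695513929447592 0.0 t 16.8667
[ 0.4564 -0.0487  9.1917] 0.06513169112314943
279.19169527519705
-> (np.float64(0.45684197162194934), np.float64(-0.051686882835126964), 0.13, np.float64(279.19169527519705), 0.03)
   [[[0.0213,-0.0002,0.0174],0.2],[[0.0213,-0.0003,0.0174],0.2],[[0.0214,-0.0004,0.0174],0.2],[[0.0213,-0.0004,0.0175],0.2]]
-> (np.float64(0.45684197162194934), np.float64(-0.051686882835126964), 0.017, np.float64(279.19169527519705), 0.025)
   [[[0.0,-0.0,0.0226],0.0],[[0.0,-0.0,0.0226],0.0],[[0.0,-0.0,0.0226],0.0],[[0.0,-0.0,0.0226],0.0],[[0.0,-0.0,0.0226],0.0]]
```

apply_moves --moves '[[[0.0213, -0.0002, 0.0174], 0.2], [[0.0213, -0.0003, 0.0174], 0.2], [[0.0213, -0.0004, 0.0174], 0.2], [[0.0213, -0.0004, 0.0174], 0.2], [[0, 0, 0], 0]]'

```text
time_s: 17.43
tcp_pos: [0.4546, -0.0541, 0.1269]
ee_rot: [[0.156, -0.988, -0.007], [-0.988, -0.156, -0.001], [-0.0, 0.007, -1.0]]
wrist_force: [-0.3, -0.2, -0.1]
gripper_width: 1.001
gripper_force: 0.0
```

apply_moves --moves '[[[0, 0, 0.025], 0], [[0, 0, 0.025], 0], [[0, 0, 0.025], 0], [[0, 0, 0.025], 0], [[0, 0, 0.013], 0]]'

```text
time_s: 17.85
tcp_pos: [0.4557, -0.0516, 0.0152]
ee_rot: [[0.16, -0.987, -0.003], [-0.987, -0.16, -0.001], [0.0, 0.003, -1.0]]
wrist_force: [-0.4, -0.5, 0.4]
gripper_width: 0.997
gripper_force: 0.0
```

apply_moves --moves '[[[0, 0, 0], 0], [[0, 0, 0], 0], [[0, 0, 0], 0], [[0, 0, 0], 0], [[0, 0, 0], 0]]' --hand 0.03

```text
time_s: 18.27
tcp_pos: [0.4577, -0.0515, 0.0184]
ee_rot: [[0.16, -0.987, 0.003], [-0.987, -0.16, 0.001], [-0.0, -0.003, -1.0]]
wrist_force: [0.7, -0.3, 0.2]
gripper_width: 0.707
gripper_force: 0.0
```

apply_moves --moves '[[[0, 0, 0], 0], [[0, 0, 0], 0], [[0, 0, 0], 0], [[0, 0, 0], 0]]'

```text
time_s: 18.6
tcp_pos: [0.4569, -0.0517, 0.0176]
ee_rot: [[0.16, -0.987, 0.001], [-0.987, -0.16, 0.0], [0.0, -0.001, -1.0]]
wrist_force: [-0.2, 0.2, 4.6]
gripper_width: 0.508
gripper_force: 29.9
```

```bash
sed -i 's/^CADDY=.*/CADDY=(.5696,.1882,82.0)/' task.py
python3 - <<'E'
from task import *
m,a=pose(4);print("jar along tool x from TCP mm",1e3*((.4564-m[0])*np.cos(np.radians(a))+(-.0487-m[1])*np.sin(np.radians(a))))
x,y=off(*slot("B",.0260),292,.003);print(x,y)
plan([(m[0],m[1],.14,a,.03),(x,y,.14,292,.03),(x,y,.045,292,.025)],start=(*m,a))
E
```

```text
pose [ 0.4569 -0.0517  0.0176] 279.2138444859593 std [0. 0. 0.] F [-2.2651  0.8689  5.5941] w 0.04407590635783927 29.883913407102227 t 18.75
jar along tool x from TCP mm -3.0554430328334745
0.5804635912090614 0.16131166821756318
-> (np.float64(0.45687867139248317), np.float64(-0.05171773431345001), 0.14, np.float64(279.2138444859593), 0.03)
   [[[0.0,0.0,-0.0245],-0.0],[[0.0,0.0,-0.0245],-0.0],[[0.0,0.0,-0.0245],-0.0],[[0.0,0.0,-0.0245],-0.0],[[0.0,0.0,-0.0244],-0.0]]
-> (np.float64(0.5804635912090614), np.float64(0.16131166821756318), 0.14, 292, 0.03)
   [[[-0.0212,-0.0173,-0.0],-1.4],[[-0.0207,-0.0179,-0.0],-1.4],[[-0.0203,-0.0184,-0.0],-1.4],[[-0.0198,-0.0188,-0.0],-1.4],[[-0.0194,-0.0193,-0.0],-1.4]]
   [[[-0.0189,-0.0198,-0.0],-1.4],[[-0.0184,-0.0203,-0.0],-1.5],[[-0.0179,-0.0207,-0.0],-1.4],[[-0.0173,-0.0212,-0.0],-1.5]]
-> (np.float64(0.5804635912090614), np.float64(0.16131166821756318), 0.045, 292, 0.025)
   [[[-0.0,0.0,0.0237],0.0],[[-0.0,0.0,0.0238],0.0],[[-0.0,0.0,0.0237],0.0],[[-0.0,0.0,0.0238],0.0]]
```

apply_moves --moves '[[[0, 0, -0.015], 0], [[0, 0, -0.025], 0], [[0, 0, -0.03], 0], [[0, 0, -0.03], 0], [[0, 0, -0.022], 0]]'

```text
time_s: 19.22
tcp_pos: [0.4571, -0.0517, 0.1411]
ee_rot: [[0.16, -0.987, 0.002], [-0.987, -0.16, 0.0], [0.0, -0.002, -1.0]]
wrist_force: [1.4, 0.8, -0.6]
gripper_width: 0.503
gripper_force: 29.9
```

apply_moves --moves '[[[-0.0212, -0.0173, 0], -1.4], [[-0.0207, -0.0179, 0], -1.4], [[-0.0203, -0.0184, 0], -1.4], [[-0.0198, -0.0188, 0], -1.4], [[-0.0194, -0.0193, 0], -1.4]]'

```text
time_s: 19.63
tcp_pos: [0.5253, 0.0676, 0.1386]
ee_rot: [[0.28, -0.96, -0.001], [-0.96, -0.28, -0.0], [-0.0, 0.001, -1.0]]
wrist_force: [0.4, -0.5, -1.2]
gripper_width: 0.505
gripper_force: 29.9
```

apply_moves --moves '[[[-0.0189, -0.0198, 0], -1.4], [[-0.0184, -0.0203, 0], -1.5], [[-0.0179, -0.0207, 0], -1.4], [[-0.0173, -0.0212, 0], -1.5], [[0, 0, 0], 0]]'

```text
time_s: 20.05
tcp_pos: [0.5827, 0.165, 0.138]
ee_rot: [[0.378, -0.926, 0.002], [-0.926, -0.378, 0.001], [-0.0, -0.002, -1.0]]
wrist_force: [0.6, 0.1, -2.0]
gripper_width: 0.5
gripper_force: 29.9
```

apply_moves --moves '[[[0, 0, 0], 0], [[0, 0, 0.025], 0], [[0, 0, 0.025], 0], [[0, 0, 0.025], 0], [[0, 0, 0.015], 0]]'

```text
time_s: 20.47
tcp_pos: [0.5779, 0.1593, 0.0462]
ee_rot: [[0.373, -0.928, -0.005], [-0.928, -0.373, -0.002], [-0.0, 0.005, -1.0]]
wrist_force: [-0.4, 0.2, -2.0]
gripper_width: 0.503
gripper_force: 29.9
```

apply_moves --moves '[[[0, 0, 0], 0], [[0, 0, 0], 0], [[0, 0, 0], 0], [[0, 0, 0], 0], [[0, 0, 0], 0]]'

```text
time_s: 20.88
tcp_pos: [0.5811, 0.1616, 0.0507]
ee_rot: [[0.375, -0.927, 0.002], [-0.927, -0.375, 0.001], [-0.0, -0.003, -1.0]]
wrist_force: [-0.2, -0.1, -2.2]
gripper_width: 0.506
gripper_force: 29.9
```

Run:
```python
from task import *
m,a=pose(3);p=imaging.capture("wrist");pickle.dump(p,open("w9.pkl","wb"))
J=(*off(m[0],m[1],a,-.003),a%60-30 if 0 else a-270)
print("jar",J,rel(CADDY,J),"want -22,-12.7")
z=m[2]-.0175
overlay(p,[(place(trefoil(.070,.006),CADDY),(255,0,0)),(place(trefoil(.052,.008),CADDY),(0,255,0)),(place(hexa(.044,0),J,z),(0,0,255)),(place(hexa(.044,.05),J,z),(0,0,255))],(140,110,340,260),4,"pics/o9.png")
```

```text
pose [0.581  0.1615 0.0505] 292.0016398661583 std [0.0001 0.     0.0002] F [ 0.0494 -0.3709 -1.5347] w 0.0436202338995169 29.887171047739685 t 20.9833
jar (np.float64(0.579850695754944), np.float64(0.1643038185994526), np.float64(22.001639866158314)) [-22.237  -13.4766] want -22,-12.7
```

View pics/o9.png

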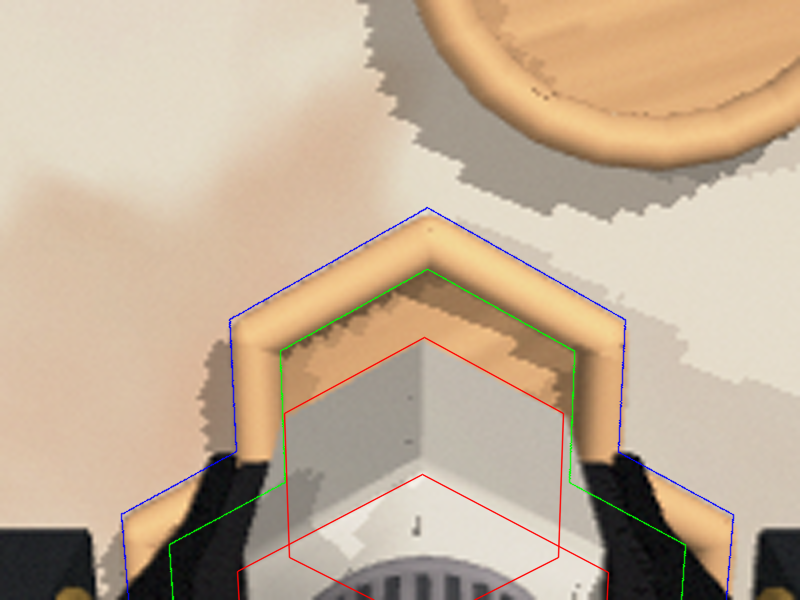

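The overlay matches the picture to about 1 mm: rim apex (430,213), jar corner (422,340), centred on the leaf. Lowering.

apply_moves --moves '[[[0, 0, 0.01], 0], [[0, 0, 0.01], 0], [[0, 0, 0.005], 0], [[0, 0, 0.002], 0], [[0, 0, 0], 0]]'

```text
time_s: 21.5
tcp_pos: [0.5792, 0.1607, 0.0225]
ee_rot: [[0.375, -0.927, -0.003], [-0.927, -0.375, -0.002], [0.001, 0.004, -1.0]]
wrist_force: [-3.8, -0.2, 7.9]
gripper_width: 0.506
gripper_force: 29.9
```

apply_moves --moves '[[[0, 0, 0.0005], 0], [[0, 0, 0], 0], [[0, 0, 0], 0]]'

```text
time_s: 21.75
tcp_pos: [0.5792, 0.1608, 0.0224]
ee_rot: [[0.375, -0.927, -0.003], [-0.927, -0.375, -0.002], [0.001, 0.003, -1.0]]
wrist_force: [-5.5, -0.4, 10.3]
gripper_width: 0.504
gripper_force: 29.9
```

apply_moves --moves '[[[0, 0, 0.0005], 0], [[0, 0, 0], 0], [[0, 0, 0], 0]]'

```text
time_s: 22.0
tcp_pos: [0.5792, 0.1607, 0.0224]
ee_rot: [[0.376, -0.927, -0.003], [-0.927, -0.376, -0.002], [0.001, 0.003, -1.0]]
wrist_force: [-5.8, 0.1, 13.4]
gripper_width: 0.507
gripper_force: 29.9
```

apply_moves --moves '[[[0, 0, 0.0005], 0], [[0, 0, 0], 0], [[0, 0, 0], 0]]'

```text
time_s: 22.25
tcp_pos: [0.5792, 0.1608, 0.0224]
ee_rot: [[0.376, -0.927, -0.002], [-0.927, -0.376, -0.002], [0.001, 0.003, -1.0]]
wrist_force: [-7.4, 0.1, 15.5]
gripper_width: 0.506
gripper_force: 29.9
```

Seated on the floor. I'll ease off, release and lift.

apply_moves --moves '[[[0, 0, -0.0015], 0], [[0, 0, 0], 0]]'

```text
time_s: 22.42
tcp_pos: [0.5801, 0.1612, 0.0225]
ee_rot: [[0.375, -0.927, -0.001], [-0.927, -0.375, -0.001], [0.0, 0.001, -1.0]]
wrist_force: [-3.0, 1.3, 6.2]
gripper_width: 0.503
gripper_force: 29.9
```

apply_moves --moves '[[[0, 0, 0], 0], [[0, 0, 0], 0], [[0, 0, 0], 0], [[0, 0, -0.01], 0], [[0, 0, -0.03], 0]]' --hand 0.056

```text
time_s: 22.83
tcp_pos: [0.5773, 0.1597, 0.0582]
ee_rot: [[0.374, -0.928, -0.01], [-0.928, -0.374, -0.004], [0.001, 0.011, -1.0]]
wrist_force: [1.2, 0.0, 0.5]
gripper_width: 0.637
gripper_force: 0.0
```

apply_moves --moves '[[[0, 0, -0.03], 0], [[0, 0, -0.03], 0], [[0, 0, -0.02], 0], [[0, 0, 0], 0], [[0, 0, 0], 0]]' --hand 0.087

```text
time_s: 23.25
tcp_pos: [0.5811, 0.1617, 0.1441]
ee_rot: [[0.375, -0.927, 0.003], [-0.927, -0.375, 0.002], [-0.001, -0.004, -1.0]]
wrist_force: [-0.4, -0.4, -0.3]
gripper_width: 0.932
gripper_force: 0.0
```

Run:
```python
from task import *
pose(1)
# camera over jar c (.441,.195), yaw 248 : TCP = jar - .083*toolx
x,y=off(.441,.195,247,-.083);print(x,y);plan([(x,y,.2,247,.03)])
```

```text
pose [0.5811 0.1617 0.1441] 291.99751517873415 std [0. 0. 0.] F [-0.3727 -0.3771 -0.3374] w 0.08107775514502474 0.0 t 23.25
0.4734306836646097 0.2714019028365525
-> (np.float64(0.4734306836646097), np.float64(0.2714019028365525), 0.2, 247, 0.03)
   [[[-0.0203,0.0082,-0.0082],6.4],[[-0.0193,0.0105,-0.0082],6.4],[[-0.018,0.0125,-0.0082],6.4],[[-0.0164,0.0145,-0.0082],6.4],[[-0.0147,0.0162,-0.0083],6.5]]
   [[[-0.0128,0.0178,-0.0082],6.4],[[-0.0108,0.0191,-0.0083],6.5]]
```

apply_moves --moves '[[[-0.0203, 0.0082, -0.0082], 6.4], [[-0.0193, 0.0105, -0.0082], 6.4], [[-0.018, 0.0125, -0.0082], 6.4], [[-0.0164, 0.0145, -0.0082], 6.4], [[-0.0147, 0.0162, -0.0083], 6.5]]'

```text
time_s: 23.72
tcp_pos: [0.5026, 0.2399, 0.1818]
ee_rot: [[-0.181, -0.983, -0.003], [-0.983, 0.181, -0.002], [0.003, 0.003, -1.0]]
wrist_force: [0.3, -0.6, 0.6]
gripper_width: 0.996
gripper_force: 0.0
```

apply_moves --moves '[[[-0.0128, 0.0178, -0.0082], 6.4], [[-0.0108, 0.019, -0.0083], 6.5], [[0, 0, 0], 0], [[0, 0, 0], 0], [[0, 0, 0], 0]]'

```text
time_s: 24.13
tcp_pos: [0.4733, 0.2708, 0.1984]
ee_rot: [[-0.389, -0.921, -0.002], [-0.921, 0.389, -0.002], [0.002, 0.001, -1.0]]
wrist_force: [-0.1, -0.1, -0.0]
gripper_width: 0.998
gripper_force: 0.0
```

apply_moves --moves '[[[0, 0, 0], 0], [[0, 0, 0], 0], [[0, 0, 0], 0], [[0, 0, 0], 0], [[0, 0, 0], 0]]'

```text
time_s: 24.55
tcp_pos: [0.4739, 0.271, 0.1996]
ee_rot: [[-0.391, -0.92, -0.0], [-0.92, 0.391, -0.0], [0.0, 0.0, -1.0]]
wrist_force: [0.3, -0.5, -0.9]
gripper_width: 0.997
gripper_force: 0.0
```

Run:
```python
from task import *
m,_=pose(2);p=imaging.capture("wrist");cv2.imwrite("pics/w10.png",p["frame"])
J,f=jarfits(p,[(.441,.195)],z0=0)[0];print(J,f)
a=J[2]+210
x,y=off(J[0],J[1],a,-.003);print(a)
plan([(x,y,.13,a,.03),(x,y,.017,a,.025)],start=(*m,_))
```

```text
pose [0.4739 0.2711 0.1996] 246.97915496403306 std [0. 0. 0.] F [ 0.2176 -0.2902  0.4779] w 0.08699727246347158 0.0 t 24.6
[ 0.4413  0.1967 39.9139] 0.049259905246606284
249.91394669811592
-> (np.float64(0.44229365948700416), np.float64(0.19949449930082994), 0.13, np.float64(249.91394669811592), 0.03)
   [[[0.0196,0.0003,0.0174],-0.7],[[0.0195,0.0005,0.0174],-0.7],[[0.0195,0.0007,0.0174],-0.8],[[0.0196,0.001,0.0174],-0.7]]
-> (np.float64(0.44229365948700416), np.float64(0.19949449930082994), 0.017, np.float64(249.91394669811592), 0.025)
   [[[-0.0,0.0,0.0226],-0.0],[[-0.0,0.0,0.0226],-0.0],[[-0.0,0.0,0.0226],-0.0],[[-0.0,0.0,0.0226],-0.0],[[-0.0,0.0,0.0226],-0.0]]
```

apply_moves --moves '[[[0.0196, 0.0003, 0.0174], -0.7], [[0.0195, 0.0005, 0.0174], -0.7], [[0.0195, 0.0007, 0.0174], -0.7], [[0.0196, 0.001, 0.0174], -0.4], [[0, 0, 0], 0]]'

```text
time_s: 25.17
tcp_pos: [0.4379, 0.1954, 0.1268]
ee_rot: [[-0.353, -0.936, -0.008], [-0.936, 0.353, -0.005], [0.008, 0.006, -1.0]]
wrist_force: [-1.1, -0.2, 0.4]
gripper_width: 0.998
gripper_force: 0.0
```

apply_moves --moves '[[[0, 0, 0.025], 0], [[0, 0, 0.025], 0], [[0, 0, 0.025], 0], [[0, 0, 0.025], 0], [[0, 0, 0.013], 0]]'

```text
time_s: 25.58
tcp_pos: [0.4414, 0.1993, 0.0151]
ee_rot: [[-0.35, -0.937, -0.002], [-0.937, 0.35, -0.002], [0.002, 0.001, -1.0]]
wrist_force: [-0.1, -0.5, 0.1]
gripper_width: 1.001
gripper_force: 0.0
```

apply_moves --moves '[[[0, 0, 0], 0], [[0, 0, 0], 0], [[0, 0, 0], 0], [[0, 0, 0], 0], [[0, 0, 0], 0]]' --hand 0.03

```text
time_s: 26.0
tcp_pos: [0.4429, 0.2004, 0.0184]
ee_rot: [[-0.35, -0.937, 0.002], [-0.937, 0.35, 0.002], [-0.003, -0.001, -1.0]]
wrist_force: [-0.5, -0.8, -0.1]
gripper_width: 0.705
gripper_force: 0.0
```

apply_moves --moves '[[[0, 0, 0], 0], [[0, 0, 0], 0], [[0, 0, 0], 0], [[0, 0, 0], 0]]'

```text
time_s: 26.33
tcp_pos: [0.4423, 0.1999, 0.0176]
ee_rot: [[-0.35, -0.937, 0.001], [-0.937, 0.35, 0.0], [-0.001, -0.0, -1.0]]
wrist_force: [-1.9, 1.0, 2.5]
gripper_width: 0.5
gripper_force: 30.0
```

Run:
```python
from task import *
m,a=pose(2);o=((.4413-m[0])*np.cos(np.radians(a))+(.1967-m[1])*np.sin(np.radians(a)));print("jar along tool x from TCP mm",1e3*o)
x,y=off(*slot("C",.0270),232,-o);print(x,y)
plan([(m[0],m[1],.14,a,.03),(x,y,.14,232,.03),(x,y,.05,232,.025)],start=(*m,a))
```

```text
pose [0.4423 0.1999 0.0176] 249.51170272708913 std [0. 0. 0.] F [-0.6742 -0.4792  4.1529] w 0.04355085838514922 29.996785419411935 t 26.3833
jar along tool x from TCP mm 3.3875130685407187
0.5883084211272555 0.2121456870733749
-> (np.float64(0.44231933859069106), np.float64(0.19993538679127126), 0.14, np.float64(249.51170272708913), 0.03)
   [[[0.0,0.0,-0.0245],-0.0],[[0.0,0.0,-0.0245],-0.0],[[0.0,0.0,-0.0245],-0.0],[[0.0,0.0,-0.0244],-0.0],[[0.0,0.0,-0.0245],-0.0]]
-> (np.float64(0.5883084211272555), np.float64(0.2121456870733749), 0.14, 232, 0.03)
   [[[-0.0125,-0.0265,0.0],3.5],[[-0.0141,-0.0257,0.0],3.5],[[-0.0156,-0.0248,0.0],3.5],[[-0.0172,-0.0237,0.0],3.5],[[-0.0185,-0.0227,0.0],3.5]]
-> (np.float64(0.5883084211272555), np.float64(0.2121456870733749), 0.05, 232, 0.025)
   [[[-0.0,-0.0,0.0225],0.0],[[-0.0,-0.0,0.0225],0.0],[[-0.0,-0.0,0.0225],0.0],[[-0.0,-0.0,0.0225],0.0]]
```

apply_moves --moves '[[[0, 0, -0.015], 0], [[0, 0, -0.025], 0], [[0, 0, -0.03], 0], [[0, 0, -0.03], 0], [[0, 0, -0.022], 0]]'

```text
time_s: 26.85
tcp_pos: [0.4424, 0.1999, 0.1411]
ee_rot: [[-0.35, -0.937, 0.001], [-0.937, 0.35, 0.001], [-0.001, -0.001, -1.0]]
wrist_force: [0.9, 1.5, -0.9]
gripper_width: 0.505
gripper_force: 30.0
```

apply_moves --moves '[[[-0.0125, -0.0265, 0], 3.5], [[-0.0141, -0.0257, 0], 3.5], [[-0.0156, -0.0248, 0], 3.5], [[-0.0172, -0.0237, 0], 3.5], [[-0.0185, -0.0227, 0], 3.5]]'

```text
time_s: 27.27
tcp_pos: [0.5889, 0.2117, 0.1383]
ee_rot: [[-0.618, -0.786, -0.001], [-0.786, 0.618, -0.0], [0.001, 0.001, -1.0]]
wrist_force: [0.5, 0.9, -1.6]
gripper_width: 0.5
gripper_force: 30.0
```

apply_moves --moves '[[[0, 0, 0], 0], [[0, 0, 0], 0], [[0, 0, 0.02], 0], [[0, 0, 0.02], 0], [[0, 0, 0], 0]]'

```text
time_s: 27.68
tcp_pos: [0.5839, 0.2103, 0.0946]
ee_rot: [[-0.616, -0.788, -0.009], [-0.788, 0.616, -0.004], [0.009, 0.005, -1.0]]
wrist_force: [-0.2, -0.1, -2.7]
gripper_width: 0.5
gripper_force: 30.0
```

apply_moves --moves '[[[0, 0, 0], 0], [[0, 0, 0], 0], [[0, 0, 0], 0], [[0, 0, 0], 0]]'

```text
time_s: 28.02
tcp_pos: [0.5886, 0.2124, 0.1007]
ee_rot: [[-0.615, -0.788, 0.002], [-0.788, 0.615, 0.001], [-0.002, -0.001, -1.0]]
wrist_force: [0.1, -0.0, -1.0]
gripper_width: 0.502
gripper_force: 30.0
```

Run:
```python
from task import *
m,a=pose(3);p=imaging.capture("wrist")
A,B=[j for j in jarfits(p,[(.542,.191),(.5790,.1636)],yaws=(22,))];print(A,B,rel(CADDY,A[0]),rel(CADDY,B[0]))
J=(*off(m[0],m[1],a,.0034),22);print("C jar",J,rel(CADDY,J),"want 22,-12.7")
z=m[2]-.0175;it=[]
for j,zz in((A[0],.005),(B[0],.005),(J,z)): it+=[(place(hexa(.044,0),j,zz),(0,0,255)),(place(hexa(.044,.05),j,zz),(0,200,255)),(place(disc(.0175,.073),j,zz),(0,0,255))]
overlay(p,[(place(trefoil(.070,.006),CADDY),(255,0,0)),(place(trefoil(.052,.008),CADDY),(0,255,0))]+it,(120,60,360,240),3.2,"pics/o11.png")
```

```text
pose [0.5885 0.2123 0.1004] 232.02307341436406 std [0.0001 0.0001 0.0002] F [ 0.5796 -0.1324 -1.0647] w 0.04376661379598985 29.997381301213863 t 28.1167
(array([ 0.5422,  0.1911, 23.0481]), np.float64(0.05802660080291233)) (array([ 0.5784,  0.1635, 22.1581]), np.float64(0.05013742173290825)) [-0.9917 27.5563] [-23.2499 -12.188 ]
C jar (np.float64(0.5864059925602153), np.float64(0.20964171246364843), 22) [ 23.572  -13.6583] want 22,-12.7
```

View pics/o11.png

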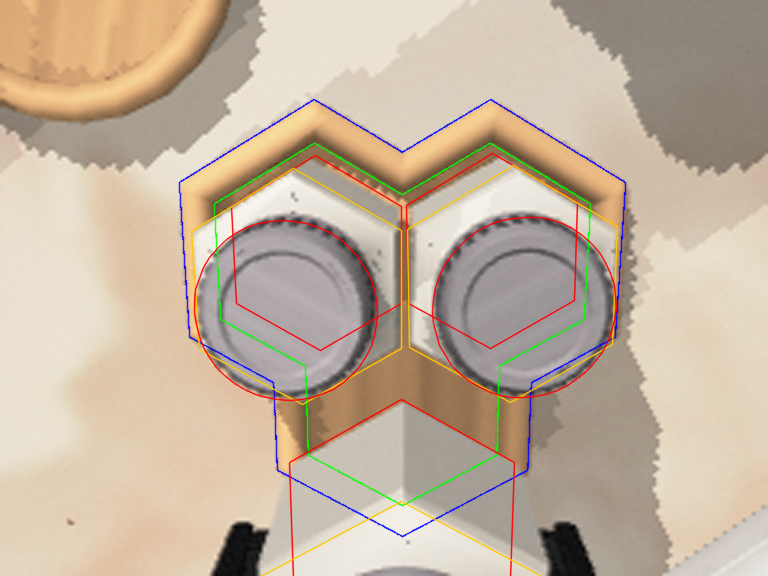

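The overlay agrees very well: jars A and B stand upright, about 1.5 mm apart, and C's base is over its leaf. I'll shift C 2 mm inward (safe gaps remain) and lower.

apply_moves --moves '[[[0.002, 0.0008, 0], 0], [[0, 0, 0.02], 0], [[0, 0, 0.02], 0], [[0, 0, 0], 0], [[0, 0, 0], 0]]'

```text
time_s: 28.68
tcp_pos: [0.5857, 0.2104, 0.0584]
ee_rot: [[-0.615, -0.788, -0.002], [-0.788, 0.615, -0.002], [0.003, 0.001, -1.0]]
wrist_force: [-0.5, 0.5, -1.6]
gripper_width: 0.502
gripper_force: 30.0
```

apply_moves --moves '[[[0, 0, 0.012], 0], [[0, 0, 0.01], 0], [[0, 0, 0.006], 0], [[0, 0, 0.005], 0], [[0, 0, 0.002], 0]]'

```text
time_s: 29.1
tcp_pos: [0.5858, 0.2105, 0.0231]
ee_rot: [[-0.616, -0.788, -0.001], [-0.788, 0.616, -0.001], [0.002, 0.001, -1.0]]
wrist_force: [-0.8, 0.4, -1.3]
gripper_width: 0.503
gripper_force: 30.0
```

apply_moves --moves '[[[0, 0, 0.0008], 0], [[0, 0, 0], 0], [[0, 0, 0], 0]]'

```text
time_s: 29.35
tcp_pos: [0.5865, 0.211, 0.0237]
ee_rot: [[-0.616, -0.788, 0.001], [-0.788, 0.616, 0.0], [-0.001, -0.0, -1.0]]
wrist_force: [0.2, -0.1, -1.5]
gripper_width: 0.5
gripper_force: 30.0
```

apply_moves --moves '[[[0, 0, 0.0005], 0], [[0, 0, 0], 0], [[0, 0, 0], 0]]'

```text
time_s: 29.6
tcp_pos: [0.5863, 0.2109, 0.0231]
ee_rot: [[-0.616, -0.788, 0.0], [-0.788, 0.616, 0.0], [-0.0, -0.0, -1.0]]
wrist_force: [0.1, 0.2, -1.6]
gripper_width: 0.501
gripper_force: 30.0
```

apply_moves --moves '[[[0, 0, 0.0007], 0], [[0, 0, 0], 0], [[0, 0, 0], 0]]'

```text
time_s: 29.85
tcp_pos: [0.5864, 0.211, 0.0227]
ee_rot: [[-0.615, -0.788, 0.001], [-0.788, 0.615, 0.0], [-0.001, -0.0, -1.0]]
wrist_force: [-0.7, 1.0, 2.0]
gripper_width: 0.501
gripper_force: 30.0
```

apply_moves --moves '[[[0.0008, 0, 0], 0], [[0.0007, 0, 0], 0], [[0, 0, 0], 0], [[0, 0, 0], 0]]'

```text
time_s: 30.18
tcp_pos: [0.5862, 0.2103, 0.0227]
ee_rot: [[-0.615, -0.788, 0.002], [-0.788, 0.615, 0.001], [-0.002, -0.001, -1.0]]
wrist_force: [1.6, 1.2, 2.5]
gripper_width: 0.505
gripper_force: 30.0
```

apply_moves --moves '[[[0, 0, 0], 0], [[0, 0, 0], 0], [[0, 0, 0], 0], [[0, 0, -0.01], 0], [[0, 0, -0.03], 0]]' --hand 0.056

```text
time_s: 30.6
tcp_pos: [0.5819, 0.2077, 0.0582]
ee_rot: [[-0.617, -0.787, -0.01], [-0.787, 0.617, -0.005], [0.01, 0.004, -1.0]]
wrist_force: [-0.6, -0.4, -0.0]
gripper_width: 0.636
gripper_force: 0.0
```

apply_moves --moves '[[[0, 0, -0.03], 0], [[0, 0, -0.03], 0], [[0, 0, -0.03], 0], [[0, 0, -0.02], 0], [[0, 0, 0], 0]]' --hand 0.087

```text
time_s: 31.02
tcp_pos: [0.5879, 0.2107, 0.1787]
ee_rot: [[-0.615, -0.789, 0.01], [-0.789, 0.615, 0.004], [-0.01, -0.005, -1.0]]
wrist_force: [0.0, 0.2, 1.3]
gripper_width: 0.931
gripper_force: 0.0
```

Run:
```python
from task import *
pose(1)
plan([(.565,.265,.22,270,.03)])
```

```text
pose [0.5879 0.2107 0.1787] 232.05669946922706 std [0. 0. 0.] F [0.0377 0.2367 1.3077] w 0.08097753731003496 0.0 t 31.0167
-> (0.565, 0.265, 0.22, 270, 0.03)
   [[[-0.005,0.0084,-0.0074],-6.3],[[-0.0059,0.0079,-0.0073],-6.3],[[-0.0067,0.0071,-0.0074],-6.3],[[-0.0075,0.0064,-0.0073],-6.4],[[-0.0081,0.0055,-0.0074],-6.3]]
   [[[-0.0087,0.0046,-0.0073],-6.4]]
```

apply_moves --moves '[[[-0.005, 0.0084, -0.0074], -6.3], [[-0.0059, 0.0079, -0.0074], -6.3], [[-0.0067, 0.0071, -0.0074], -6.3], [[-0.0075, 0.0064, -0.0074], -6.4], [[-0.0081, 0.0055, -0.0074], -6.3]]'

```text
time_s: 31.48
tcp_pos: [0.5664, 0.2551, 0.2082]
ee_rot: [[-0.106, -0.994, -0.003], [-0.994, 0.106, -0.002], [0.002, 0.003, -1.0]]
wrist_force: [-0.5, 0.7, 0.2]
gripper_width: 1.003
gripper_force: 0.0
```

apply_moves --moves '[[[-0.0087, 0.0046, -0.0074], -6.4], [[0, 0, 0], 0], [[0, 0, 0], 0], [[0, 0, 0], 0], [[0, 0, 0], 0]]'

```text
time_s: 31.9
tcp_pos: [0.5635, 0.2637, 0.2154]
ee_rot: [[-0.002, -1.0, -0.002], [-1.0, 0.002, -0.001], [0.001, 0.002, -1.0]]
wrist_force: [-0.1, -0.4, 0.5]
gripper_width: 1.003
gripper_force: 0.0
```

apply_moves --moves '[[[0, 0, 0], 0], [[0, 0, 0], 0], [[0, 0, 0], 0], [[0, 0, 0], 0]]'

```text
time_s: 32.23
tcp_pos: [0.5639, 0.2643, 0.2164]
ee_rot: [[-0.001, -1.0, -0.0], [-1.0, 0.001, -0.0], [0.0, 0.0, -1.0]]
wrist_force: [-0.1, -0.4, 0.2]
gripper_width: 0.999
gripper_force: 0.0
```

```bash
cat > tri.py <<'E'
from task import *
def jars3(p,tag):
    js=jarfits(p,[(.542,.191),(.5790,.1636),(.5855,.209)],yaws=(22,));it=[]
    for j,f in js:
        print(j,round(f,3),rel(CADDY,j)); it+=[(place(hexa(.044,.0),j,.005),(0,0,255)),(place(hexa(.044,.05),j,.005),(0,200,255)),(place(disc(.0175,.073),j,.005),(0,0,255))]
    c=[rel(CADDY,j[0]) for j in js];n=lambda a:np.array([np.cos(np.radians(a)),np.sin(np.radians(a))])
    print("gaps AB,AC,BC",(c[1]-c[0])@n(240)-44,(c[2]-c[0])@n(300)-44,(c[2]-c[1])@n(0)-44)
    overlay(p,[(place(trefoil(.070,.006),CADDY),(255,0,0)),(place(trefoil(.052,.008),CADDY),(0,255,0))]+it,(170,20,340,150),4.6,f"pics/{tag}.png")
E
python3 - <<'E'
from tri import *
pose(2);p=imaging.capture("wrist");jars3(p,"o12")
E
```

```text
pose [0.5639 0.2643 0.2165] 269.97335737422554 std [0. 0. 0.] F [-1.3452 -0.5823  0.543 ] w 0.08696145089837139 0.0 t 32.2833
[ 0.5411  0.1917 21.6391] 0.08 [-0.5126 28.6742]
[ 0.5788  0.1635 23.0117] 0.044 [-23.1245 -12.5895]
[ 0.5835  0.2077 22.7304] 0.039 [ 21.2054 -11.096 ]
gaps AB,AC,BC 3.041308328911569 1.3009385142101237 0.32985933080453833
```

View pics/o12.png

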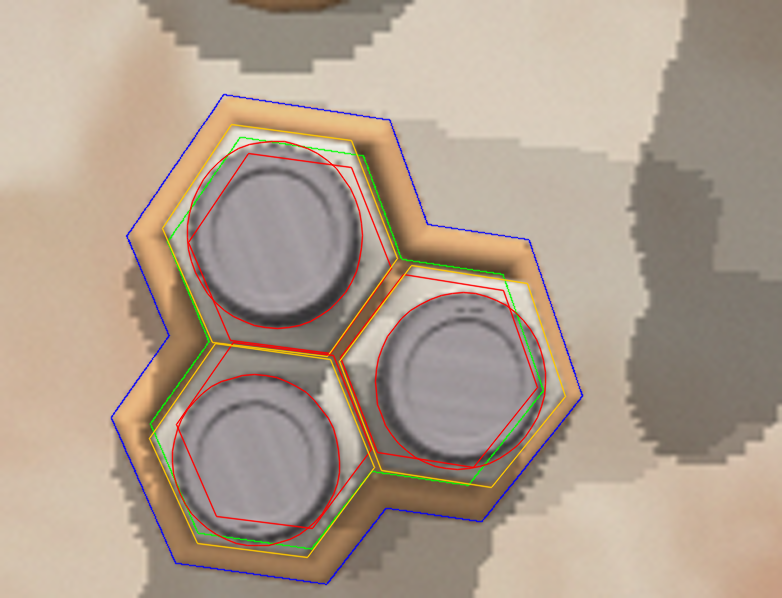

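B and C are touching. A stands about 2–3 mm off (dark gap around (360,310)). I'll regrip A and slide it inward.

Run:
```python
from task import *
plan([(.5386,.1918,.15,172,.03),(.5386,.1918,.0235,172,.025)])
```

```text
-> (0.5386, 0.1918, 0.15, 172, 0.03)
   [[[0.0052,0.0018,0.0048],7.0],[[0.0054,0.0012,0.0048],7.0],[[0.0055,0.0005,0.0047],7.0],[[0.0055,-0.0002,0.0048],7.0],[[0.0054,-0.0008,0.0047],7.0]]
   [[[0.0053,-0.0015,0.0048],7.0],[[0.0051,-0.0021,0.0047],7.0],[[0.0048,-0.0027,0.0048],7.0],[[0.0044,-0.0033,0.0047],7.0],[[0.0039,-0.0038,0.0048],7.0]]
   [[[0.0034,-0.0043,0.0047],7.0],[[0.0029,-0.0047,0.0048],7.0],[[0.0023,-0.005,0.0047],7.0],[[0.0018,-0.0052,0.0048],7.0]]
-> (0.5386, 0.1918, 0.0235, 172, 0.025)
   [[[-0.0,0.0,0.0211],-0.0],[[-0.0,0.0,0.0211],-0.0],[[-0.0,0.0,0.0211],-0.0],[[-0.0,0.0,0.0211],-0.0],[[-0.0,0.0,0.021],-0.0]]
   [[[-0.0,0.0,0.0211],-0.0]]
```

apply_moves --moves '[[[0.0052, 0.0018, 0.0048], 7], [[0.0054, 0.0012, 0.0048], 7], [[0.0055, 0.0005, 0.0048], 7], [[0.0055, -0.0002, 0.0048], 7], [[0.0054, -0.0008, 0.0048], 7]]' --hand 0.056

```text
time_s: 32.85
tcp_pos: [0.5547, 0.2383, 0.1924]
ee_rot: [[-0.578, -0.816, 0.0], [-0.816, 0.578, 0.0], [-0.0, -0.0, -1.0]]
wrist_force: [0.4, 0.1, -0.1]
gripper_width: 0.711
gripper_force: 0.0
```

apply_moves --moves '[[[0.0053, -0.0015, 0.0048], 7], [[0.0051, -0.0021, 0.0047], 7], [[0.0048, -0.0027, 0.0048], 7], [[0.0044, -0.0033, 0.0047], 7], [[0.0039, -0.0038, 0.0048], 7]]'

```text
time_s: 33.27
tcp_pos: [0.5456, 0.2124, 0.1686]
ee_rot: [[-0.942, -0.336, 0.0], [-0.336, 0.942, 0.0], [-0.0, 0.0, -1.0]]
wrist_force: [0.0, -0.1, 0.2]
gripper_width: 0.647
gripper_force: 0.0
```

apply_moves --moves '[[[0.0034, -0.0043, 0.0047], 7], [[0.0029, -0.0047, 0.0048], 7], [[0.0023, -0.005, 0.0047], 7], [[0.0018, -0.0052, 0.0048], 7], [[0, 0, 0], 0]]'

```text
time_s: 33.68
tcp_pos: [0.5376, 0.1908, 0.1489]
ee_rot: [[-0.99, 0.142, -0.002], [0.142, 0.99, -0.001], [0.002, -0.001, -1.0]]
wrist_force: [0.4, 0.5, -0.5]
gripper_width: 0.645
gripper_force: 0.0
```

apply_moves --moves '[[[0, 0, 0], 0], [[0, 0, 0], 0], [[0, 0, 0], 0], [[0, 0, 0], 0]]'

```text
time_s: 34.02
tcp_pos: [0.5388, 0.1921, 0.1501]
ee_rot: [[-0.99, 0.138, 0.001], [0.138, 0.99, 0.0], [-0.001, 0.0, -1.0]]
wrist_force: [-0.2, -0.3, -0.6]
gripper_width: 0.643
gripper_force: 0.0
```

Run:
```python
from task import *
m,a=pose(2);print(off(m[0],m[1],a,-.003))
plan([(.5386,.1918,.0235,172,.022)],start=(*m,a))
```

```text
pose [0.5388 0.1921 0.1501] 172.07950154999767 std [0. 0. 0.] F [ 0.3391 -0.4099  0.0256] w 0.055790756466106275 0.0 t 34.0667
(np.float64(0.541763941251169), np.float64(0.1917086430521677))
-> (0.5386, 0.1918, 0.0235, 172, 0.022)
   [[[0.0,-0.0001,0.0211],0.0],[[0.0,-0.0,0.0211],0.0],[[0.0,-0.0001,0.0211],0.0],[[0.0,-0.0,0.0211],0.0],[[0.0001,-0.0001,0.0211],0.0]]
   [[[0.0,-0.0,0.0211],0.1]]
```

apply_moves --moves '[[[0, 0, 0.02], 0], [[0, 0, 0.025], 0], [[0, 0, 0.02], 0], [[0, 0, 0.02], 0], [[0, 0, 0.016], 0]]'

```text
time_s: 34.53
tcp_pos: [0.5381, 0.1916, 0.0473]
ee_rot: [[-0.99, 0.139, -0.001], [0.139, 0.99, -0.001], [0.001, -0.001, -1.0]]
wrist_force: [0.1, -0.2, 0.1]
gripper_width: 0.645
gripper_force: 0.0
```

apply_moves --moves '[[[0, 0, 0.012], 0], [[0, 0, 0.008], 0], [[0, 0, 0.0045], 0], [[0, 0, 0], 0], [[0, 0, 0], 0]]'

```text
time_s: 34.95
tcp_pos: [0.539, 0.192, 0.0247]
ee_rot: [[-0.99, 0.139, 0.001], [0.139, 0.99, 0.0], [-0.001, 0.0, -1.0]]
wrist_force: [-0.4, -0.1, 0.1]
gripper_width: 0.641
gripper_force: 0.0
```

apply_moves --moves '[[[0, 0, 0], 0], [[0, 0, 0], 0], [[0, 0, 0], 0], [[0, 0, 0], 0], [[0, 0, 0], 0]]' --hand 0.04

```text
time_s: 35.37
tcp_pos: [0.5388, 0.1918, 0.025]
ee_rot: [[-0.99, 0.139, 0.001], [0.139, 0.99, 0.0], [-0.001, 0.0, -1.0]]
wrist_force: [0.2, -1.8, 2.7]
gripper_width: 0.501
gripper_force: 30.0
```

apply_moves --moves '[[[-0.0008, 0, 0], 0], [[-0.0008, 0, 0], 0], [[-0.0008, 0, 0], 0], [[0, 0, 0], 0], [[0, 0, 0], 0]]'

```text
time_s: 35.78
tcp_pos: [0.54, 0.1915, 0.025]
ee_rot: [[-0.99, 0.139, -0.001], [0.139, 0.99, -0.0], [0.001, -0.0, -1.0]]
wrist_force: [-4.7, 1.6, 6.9]
gripper_width: 0.502
gripper_force: 30.0
```

apply_moves --moves '[[[-0.0008, 0, 0], 0], [[-0.0006, 0, 0], 0], [[0, 0, 0], 0], [[0, 0, 0], 0]]'

```text
time_s: 36.12
tcp_pos: [0.5412, 0.1913, 0.025]
ee_rot: [[-0.99, 0.139, -0.002], [0.139, 0.99, -0.0], [0.002, -0.001, -1.0]]
wrist_force: [-5.4, 0.1, 7.5]
gripper_width: 0.507
gripper_force: 30.0
```

apply_moves --moves '[[[0, 0, 0], 0], [[0, 0, 0], 0], [[0, 0, 0], 0], [[0, 0, -0.01], 0], [[0, 0, -0.03], 0]]' --hand 0.056

```text
time_s: 36.53
tcp_pos: [0.5395, 0.1895, 0.0608]
ee_rot: [[-0.99, 0.14, -0.009], [0.14, 0.99, -0.005], [0.008, -0.006, -1.0]]
wrist_force: [0.6, 0.2, -0.2]
gripper_width: 0.639
gripper_force: 0.0
```

apply_moves --moves '[[[0, 0, -0.04], 0], [[0, 0, -0.04], 0], [[0, 0, -0.04], 0], [[0, 0, -0.03], 0], [[0, 0, 0], 0]]' --hand 0.087

```text
time_s: 36.95
tcp_pos: [0.5461, 0.1927, 0.2231]
ee_rot: [[-0.99, 0.138, 0.014], [0.138, 0.99, 0.007], [-0.013, 0.009, -1.0]]
wrist_force: [0.4, 0.8, 0.5]
gripper_width: 0.927
gripper_force: 0.0
```

Run:
```python
from tri import *
# next: camera over the large jar (.4408,.0766), tool yaw 166
x,y=off(.4408,.0766,166,-.083);print(x,y);plan([(x,y,.22,166,.035)])
```

```text
0.5213345452809077 0.05652048266522758
-> (np.float64(0.5213345452809077), np.float64(0.05652048266522758), 0.22, 166, 0.035)
   [[[0.0014,-0.0346,0.0008],1.5],[[0.0005,-0.0346,0.0008],1.5],[[-0.0004,-0.0346,0.0008],1.5],[[-0.0013,-0.0345,0.0007],1.6]]
```

apply_moves --moves '[[[0.0014, -0.0346, 0], 1.5], [[0.0005, -0.0346, 0], 1.5], [[-0.0004, -0.0346, 0], 1.5], [[-0.0013, -0.0345, 0], 1.6], [[0, 0, 0], 0]]'

```text
time_s: 37.37
tcp_pos: [0.5155, 0.0508, 0.2147]
ee_rot: [[-0.969, 0.249, -0.001], [0.249, 0.969, -0.001], [0.001, -0.001, -1.0]]
wrist_force: [0.5, 0.8, 0.1]
gripper_width: 0.995
gripper_force: 0.0
```

apply_moves --moves '[[[0, 0, 0], 0], [[0, 0, 0], 0], [[0, 0, 0], 0], [[0, 0, 0], 0], [[0, 0, 0], 0]]'

```text
time_s: 37.78
tcp_pos: [0.5177, 0.056, 0.2141]
ee_rot: [[-0.97, 0.242, -0.0], [0.242, 0.97, -0.0], [0.0, -0.0, -1.0]]
wrist_force: [-0.7, 0.1, -0.2]
gripper_width: 1.0
gripper_force: 0.0
```

apply_moves --moves '[[[0, 0, 0], 0], [[0, 0, 0], 0], [[0, 0, 0], 0], [[0, 0, 0], 0]]'

```text
time_s: 38.12
tcp_pos: [0.5175, 0.0553, 0.2142]
ee_rot: [[-0.97, 0.243, -0.0], [0.243, 0.97, -0.0], [0.0, -0.0, -1.0]]
wrist_force: [0.5, -0.1, 0.2]
gripper_width: 1.002
gripper_force: 0.0
```

Run:
```python
from tri import *
m,a=pose(2);look("wrist","w13",{"large_jar":[(.4408,.0766)],"hex_caddy":[(.589,-.0935)],"round_caddy":[(.58,.0665)]})
p,d=pickle.load(open("w13.pkl","rb"));print([ (round(j[0][0],4),round(j[0][1],4)) for j in jarfits(p,[(.544,.191),(.579,.1636),(.5835,.2077)],yaws=(22,))])
J=fit([(p,d["large_jar"][0][1])],"large_jar",(.4408,.0766),yaws=[15])[0]
x,y=J[:2];a2=J[2]+150;print(a2)
plan([(x,y,.15,a2,.03),(x,y,.034,a2,.025)],start=(*m,a))
```

```text
pose [0.5175 0.0553 0.2142] 165.91829437335383 std [0. 0. 0.] F [-0.5292  0.2965  0.2562] w 0.08710385604321513 0.0 t 38.1667
wrist large_jar [ 0.4397  0.0763 15.9268] cost 0.027 conf 0.88
wrist hex_caddy [ 0.5898 -0.0947 20.0002] cost 0.491 conf 0.69
wrist round_caddy [0.5783 0.0662 2.2006] cost 0.038 conf 0.95
[(np.float64(0.5421), np.float64(0.1906)), (np.float64(0.5773), np.float64(0.1621)), (np.float64(0.5817), np.float64(0.2064))]
166.11446646988009
-> (np.float64(0.4397211407390368), np.float64(0.0762963126542423), 0.15, np.float64(166.11446646988009), 0.03)
   [[[0.0201,0.0004,0.0161],-0.0],[[0.0202,0.0004,0.016],-0.1],[[0.0201,0.0004,0.0161],-0.0],[[0.0202,0.0004,0.016],-0.1]]
-> (np.float64(0.4397211407390368), np.float64(0.0762963126542423), 0.034, np.float64(166.11446646988009), 0.025)
   [[[-0.0,-0.0,0.0232],0.0],[[-0.0,-0.0,0.0232],0.0],[[-0.0,-0.0,0.0232],0.0],[[-0.0,-0.0,0.0232],0.0],[[-0.0,-0.0,0.0232],0.0]]
```

apply_moves --moves '[[[0.02, 0.0004, 0.016], 0], [[0.0202, 0.0004, 0.016], 0], [[0.0202, 0.0004, 0.016], 0], [[0.0202, 0.0004, 0.016], -0.2], [[0, 0, 0], 0]]'

```text
time_s: 38.88
tcp_pos: [0.4343, 0.0751, 0.1473]
ee_rot: [[-0.971, 0.24, -0.008], [0.24, 0.971, -0.002], [0.007, -0.004, -1.0]]
wrist_force: [-0.2, -0.4, 0.3]
gripper_width: 1.0
gripper_force: 0.0
```

apply_moves --moves '[[[0, 0, 0], 0], [[0, 0, 0], 0], [[0, 0, 0.02], 0], [[0, 0, 0.025], 0], [[0, 0, 0.025], 0]]'

```text
time_s: 39.3
tcp_pos: [0.4422, 0.0771, 0.081]
ee_rot: [[-0.971, 0.241, 0.005], [0.241, 0.971, 0.003], [-0.004, 0.004, -1.0]]
wrist_force: [0.1, 0.6, -0.6]
gripper_width: 1.002
gripper_force: 0.0
```

apply_moves --moves '[[[0, 0, 0.025], 0], [[0, 0, 0.015], 0], [[0, 0, 0.006], 0], [[0, 0, 0], 0], [[0, 0, 0], 0]]'

```text
time_s: 39.72
tcp_pos: [0.4411, 0.0767, 0.0349]
ee_rot: [[-0.971, 0.24, 0.002], [0.24, 0.971, 0.001], [-0.001, 0.001, -1.0]]
wrist_force: [0.7, -0.9, 0.4]
gripper_width: 0.999
gripper_force: 0.0
```

apply_moves --moves '[[[0, 0, 0], 0], [[0, 0, 0], 0], [[0, 0, 0], 0], [[0, 0, 0], 0], [[0, 0, 0], 0]]' --hand 0.045

```text
time_s: 40.13
tcp_pos: [0.4399, 0.0764, 0.0347]
ee_rot: [[-0.971, 0.24, 0.001], [0.24, 0.971, 0.001], [-0.001, 0.001, -1.0]]
wrist_force: [-0.1, -1.2, -0.1]
gripper_width: 0.71
gripper_force: 0.0
```

apply_moves --moves '[[[0, 0, 0], 0], [[0, 0, 0], 0]]'

```text
time_s: 40.3
tcp_pos: [0.4398, 0.0764, 0.0346]
ee_rot: [[-0.971, 0.24, 0.0], [0.24, 0.971, 0.0], [-0.0, 0.0, -1.0]]
wrist_force: [-1.6, -0.5, 3.9]
gripper_width: 0.662
gripper_force: 30.0
```

Run:
```python
from task import *
m,a=pose(2);o=((.4399-m[0])*np.cos(np.radians(a))+(.0764-m[1])*np.sin(np.radians(a)));print("jar along tool x mm",1e3*o)
x,y=off(.5891,-.0938,169.2,-o);print(x,y)
plan([(m[0],m[1],.15,a,.03),(x,y,.15,169.2,.03),(x,y,m[2]+.035,169.2,.025)],start=(*m,a))
```

```text
pose [0.4399 0.0764 0.0346] 166.11902941515 std [0. 0. 0.] F [-1.8109 -0.3147  4.8559] w 0.057363616760298664 29.965227325446904 t 40.35
jar along tool x mm -0.03703276835461169
0.589063623183786 -0.09379306075118296
-> (np.float64(0.4398521939508391), np.float64(0.07636091311732665), 0.15, np.float64(166.11902941515), 0.03)
   [[[0.0,0.0,-0.0288],-0.0],[[0.0,0.0,-0.0289],-0.0],[[0.0,0.0,-0.0288],-0.0],[[0.0,0.0,-0.0289],-0.0]]
-> (np.float64(0.589063623183786), np.float64(-0.09379306075118296), 0.15, 169.2, 0.03)
   [[[-0.0232,-0.0162,0.0],-0.4],[[-0.0231,-0.0163,0.0],-0.4],[[-0.023,-0.0165,0.0],-0.4],[[-0.0229,-0.0167,0.0],-0.4],[[-0.0227,-0.0168,0.0],-0.4]]
   [[[-0.0226,-0.017,0.0],-0.4],[[-0.0225,-0.0171,0.0],-0.3],[[-0.0225,-0.0172,0.0],-0.4]]
-> (np.float64(0.589063623183786), np.float64(-0.09379306075118296), np.float64(0.06961026889016406), 169.2, 0.025)
   [[[0.0,-0.0,0.0201],0.0],[[0.0,-0.0,0.0201],0.0],[[0.0,-0.0,0.0201],0.0],[[0.0,-0.0,0.0201],0.0]]
```

apply_moves --moves '[[[0, 0, -0.02], 0], [[0, 0, -0.03], 0], [[0, 0, -0.03], 0], [[0, 0, -0.025], 0], [[0, 0, -0.01], 0]]'

```text
time_s: 40.82
tcp_pos: [0.441, 0.0769, 0.1521]
ee_rot: [[-0.971, 0.24, 0.005], [0.24, 0.971, 0.002], [-0.004, 0.003, -1.0]]
wrist_force: [0.4, -0.3, -3.1]
gripper_width: 0.661
gripper_force: 30.0
```

apply_moves --moves '[[[-0.0232, -0.0162, 0], -0.4], [[-0.0231, -0.0163, 0], -0.4], [[-0.023, -0.0165, 0], -0.4], [[-0.0229, -0.0167, 0], -0.4], [[-0.0227, -0.0168, 0], -0.4]]'

```text
time_s: 41.23
tcp_pos: [0.5328, -0.0311, 0.1481]
ee_rot: [[-0.979, 0.206, -0.002], [0.206, 0.979, 0.0], [0.002, -0.0, -1.0]]
wrist_force: [0.6, 0.5, -2.6]
gripper_width: 0.662
gripper_force: 30.0
```

apply_moves --moves '[[[-0.0226, -0.017, 0], -0.4], [[-0.0225, -0.0171, 0], -0.3], [[-0.0225, -0.0172, 0], -0.4], [[0, 0, 0], 0], [[0, 0, 0], 0]]'

```text
time_s: 41.65
tcp_pos: [0.5884, -0.0948, 0.1472]
ee_rot: [[-0.982, 0.19, -0.003], [0.19, 0.982, 0.0], [0.003, -0.0, -1.0]]
wrist_force: [-0.6, 0.5, -3.1]
gripper_width: 0.666
gripper_force: 30.0
```

apply_moves --moves '[[[0, 0, 0.02], 0], [[0, 0, 0.025], 0], [[0, 0, 0.025], 0], [[0, 0, 0.01], 0], [[0, 0, 0], 0]]'

```text
time_s: 42.07
tcp_pos: [0.5858, -0.0932, 0.066]
ee_rot: [[-0.982, 0.187, -0.008], [0.187, 0.982, -0.0], [0.008, -0.002, -1.0]]
wrist_force: [0.1, 0.9, -2.8]
gripper_width: 0.662
gripper_force: 30.0
```

apply_moves --moves '[[[0, 0, 0], 0], [[0, 0, 0], 0], [[0, 0, 0], 0], [[0, 0, 0], 0], [[0, 0, 0], 0]]'

```text
time_s: 42.48
tcp_pos: [0.5895, -0.0938, 0.0703]
ee_rot: [[-0.982, 0.187, 0.002], [0.187, 0.982, 0.0], [-0.002, 0.001, -1.0]]
wrist_force: [0.1, -0.3, -2.4]
gripper_width: 0.669
gripper_force: 30.0
```

Run:
```python
from task import *
m,a=pose(3);p=imaging.capture("wrist")
J=(m[0],m[1],a-150);z=m[2]-.0346;print(J,z);C=(.5891,-.0938,19.2)
overlay(p,[(place(hexa(.084,.006),C),(255,0,0)),(place(hexa(.066,.008),C),(0,255,0)),(place(hexa(.058,0),J,z),(0,0,255)),(place(hexa(.058,.07),J,z),(0,200,255))],(130,90,360,260),3.4,"pics/o14.png")
```

```text
pose [ 0.5893 -0.0938  0.0701] 169.2023623221478 std [0.0001 0.     0.0002] F [-0.2542 -0.5029 -1.8369] w 0.057888284550236487 29.96401690877974 t 42.5833
(np.float64(0.5893263875802001), np.float64(-0.0938393112087167), np.float64(19.202362322147792)) 0.03552371132144536
```

View pics/o14.png

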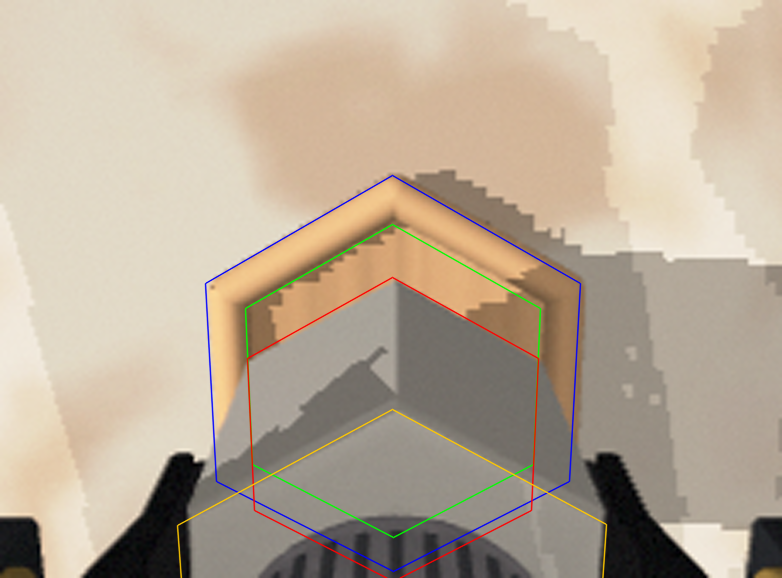

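The overlay matches (jar corner (396,282), rim apex (394,180)) and is centred. Lowering.

apply_moves --moves '[[[0, 0, 0.01], 0], [[0, 0, 0.01], 0], [[0, 0, 0.006], 0], [[0, 0, 0.003], 0], [[0, 0, 0], 0]]'

```text
time_s: 43.1
tcp_pos: [0.5883, -0.0939, 0.0397]
ee_rot: [[-0.982, 0.187, -0.002], [0.187, 0.982, -0.0], [0.002, -0.001, -1.0]]
wrist_force: [0.0, 0.2, -2.8]
gripper_width: 0.663
gripper_force: 30.0
```

apply_moves --moves '[[[0, 0, 0], 0], [[0, 0, 0.0005], 0], [[0, 0, 0], 0], [[0, 0, 0], 0]]'

```text
time_s: 43.43
tcp_pos: [0.5886, -0.0939, 0.0397]
ee_rot: [[-0.982, 0.187, -0.001], [0.187, 0.982, -0.0], [0.001, -0.0, -1.0]]
wrist_force: [-1.5, -0.0, 0.1]
gripper_width: 0.663
gripper_force: 30.0
```

apply_moves --moves '[[[0, 0, 0.0005], 0], [[0, 0, 0], 0], [[0, 0, 0], 0]]'

```text
time_s: 43.68
tcp_pos: [0.5887, -0.0939, 0.0396]
ee_rot: [[-0.982, 0.187, -0.0], [0.187, 0.982, -0.0], [0.0, -0.0, -1.0]]
wrist_force: [-4.0, 0.2, 4.4]
gripper_width: 0.661
gripper_force: 30.0
```

apply_moves --moves '[[[0, 0, 0], 0], [[0, 0, 0], 0], [[0, 0, 0], 0], [[0, 0, 0], 0], [[0, 0, -0.01], 0]]' --hand 0.075

```text
time_s: 44.1
tcp_pos: [0.5877, -0.0939, 0.0475]
ee_rot: [[-0.982, 0.188, -0.004], [0.188, 0.982, 0.0], [0.004, -0.001, -1.0]]
wrist_force: [-0.8, -0.3, -0.1]
gripper_width: 0.853
gripper_force: 0.0
```

apply_moves --moves '[[[0, 0, -0.03], 0], [[0, 0, -0.04], 0], [[0, 0, -0.04], 0], [[0, 0, -0.04], 0], [[0, 0, -0.02], 0]]' --hand 0.087

```text
time_s: 44.52
tcp_pos: [0.5912, -0.0943, 0.2262]
ee_rot: [[-0.982, 0.187, 0.01], [0.187, 0.982, -0.001], [-0.01, 0.001, -1.0]]
wrist_force: [0.7, -0.2, -0.2]
gripper_width: 0.991
gripper_force: 0.0
```

Run:
```python
from task import *
pose(1);x,y=off(.4218,-.302,180,-.083);plan([(x,y,.22,180,.035)])
```

```text
pose [ 0.5912 -0.0943  0.2262] 169.25025578389577 std [0. 0. 0.] F [ 0.6727 -0.2418 -0.1695] w 0.08623150229420559 0.0 t 44.5167
-> (np.float64(0.5048), np.float64(-0.302), 0.22, 180, 0.035)
   [[[0.0068,-0.0315,0.0013],-1.5],[[0.0076,-0.0313,0.0013],-1.5],[[0.0085,-0.0311,0.0013],-1.5],[[0.0093,-0.0308,0.0013],-1.6],[[0.0101,-0.0306,0.0013],-1.5]]
   [[[0.0109,-0.0303,0.0013],-1.6],[[0.0117,-0.0299,0.0013],-1.5]]
```

apply_moves --moves '[[[0.0068, -0.0315, 0], -1.5], [[0.0076, -0.0313, 0], -1.5], [[0.0085, -0.031, 0], -1.5], [[0.0093, -0.0308, 0], -1.6], [[0.01, -0.0306, 0], -1.5]]'

```text
time_s: 44.98
tcp_pos: [0.5253, -0.2431, 0.2198]
ee_rot: [[-0.999, 0.054, 0.001], [0.054, 0.999, -0.0], [-0.001, -0.0, -1.0]]
wrist_force: [0.4, 0.2, -0.4]
gripper_width: 0.999
gripper_force: 0.0
```

apply_moves --moves '[[[0.0109, -0.0303, 0], -1.6], [[0.0117, -0.03, 0], -1.5], [[0, 0, 0], 0], [[0, 0, 0], 0], [[0, 0, 0], 0]]'

```text
time_s: 45.4
tcp_pos: [0.5009, -0.3013, 0.2194]
ee_rot: [[-1.0, 0.002, 0.0], [0.002, 1.0, 0.0], [-0.0, 0.0, -1.0]]
wrist_force: [-0.8, 0.6, 0.2]
gripper_width: 0.999
gripper_force: 0.0
```

apply_moves --moves '[[[0, 0, 0], 0], [[0, 0, 0], 0], [[0, 0, 0], 0], [[0, 0, 0], 0], [[0, 0, 0], 0]]'

```text
time_s: 45.82
tcp_pos: [0.5013, -0.3008, 0.2193]
ee_rot: [[-1.0, 0.001, 0.0], [0.001, 1.0, -0.0], [-0.0, -0.0, -1.0]]
wrist_force: [-0.1, -0.9, 0.7]
gripper_width: 0.999
gripper_force: 0.0
```

Run:
```python
from task import *
m,a=pose(2);look("wrist","w15",{"salt_shaker":[(.4218,-.302)]})
p,d=pickle.load(open("w15.pkl","rb"))
J=fit([(p,d["salt_shaker"][0][1])],"salt_shaker",(.4218,-.302),yaws=[0])[0]
for q in models.place_of(p,"salt_shaker")[:1]: print(onplane(p,px(q["at"]),0))
print([x.shape for x in [d["salt_shaker"][0][1]]],len(d["salt_shaker"]))
R=lambda P:place(P,J)
overlay(p,[(R(disc(.03,0)),(0,0,255)),(R(disc(.03,.066)),(0,200,255)),(R(disc(.0245,.096)),(0,255,0))],(150,20,350,200),3.2,"pics/o16.png")
x,y=J[:2]
plan([(x,y,.16,180,.03),(x,y,.035,180,.025)],start=(*m,a))
```

```text
pose [ 0.5012 -0.3009  0.2193] 179.95326950140054 std [0. 0. 0.] F [0.9653 0.37   0.3304] w 0.08733930972491334 0.0 t 45.8667
wrist salt_shaker [ 0.4251 -0.3044 10.0176] cost 0.184 conf 0.59
[ 0.4195 -0.3003  0.    ]
[(384, 512)] 1
-> (np.float64(0.4251052525857959), np.float64(-0.3043648499609648), 0.16, 180, 0.03)
   [[[0.019,-0.0009,0.0148],-0.0],[[0.019,-0.0009,0.0148],-0.0],[[0.0191,-0.0009,0.0148],-0.0],[[0.019,-0.0008,0.0149],-0.0]]
-> (np.float64(0.4251052525857959), np.float64(-0.3043648499609648), 0.035, 180, 0.025)
   [[[0.0,-0.0,0.025],-0.0],[[0.0,-0.0,0.025],-0.0],[[0.0,-0.0,0.025],-0.0],[[0.0,-0.0,0.025],-0.0],[[0.0,-0.0,0.025],-0.0]]
```

View pics/o16.png

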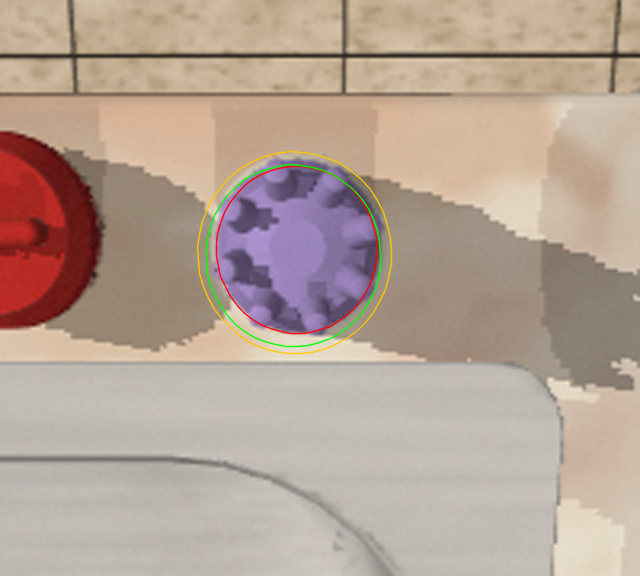

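The cap's outline is centred at (297,246) in the crop. I've now viewed more pictures than the 14 allowed, so I'll work from numbers only from here on.

Run:
```python
from task import *
m,a=pose(1);p=imaging.capture("wrist")
hsv=cv2.cvtColor(p["frame"],cv2.COLOR_BGR2HSV);mk=cv2.inRange(hsv,(120,50,30),(150,255,255))
n,l,st,ce=cv2.connectedComponentsWithStats(mk);k=1+np.argmax(st[1:,4]);print(st[k],ce[k])
c=[st[k][0]+st[k][2]/2-.5,st[k][1]+st[k][3]/2-.5]
S=onplane(p,c,.085);print("salt",S,onplane(p,c,.095))
x,y=S[:2]
plan([(x,y,.16,180,.03),(x,y,.036,180,.025)],start=(*m,a))
```

```text
pose [ 0.501  -0.3013  0.2192] 179.9089133701409 std [0. 0. 0.] F [-0.6212  0.1916  0.0673] w 0.08710940322063317 0.0 t 46.0667
[ 217   70   53   55 2211] [242.8774  96.6183]
salt [ 0.4223 -0.3031  0.085 ] [ 0.4222 -0.303   0.095 ]
-> (np.float64(0.4223351093037261), np.float64(-0.303074024360856), 0.16, 180, 0.03)
   [[[0.0197,-0.0005,0.0148],-0.0],[[0.0197,-0.0005,0.0148],-0.0],[[0.0196,-0.0005,0.0148],-0.0],[[0.0197,-0.0004,0.0148],-0.1]]
-> (np.float64(0.4223351093037261), np.float64(-0.303074024360856), 0.036, 180, 0.025)
   [[[-0.0,-0.0,0.0248],0.0],[[-0.0,-0.0,0.0248],0.0],[[-0.0,-0.0,0.0248],0.0],[[-0.0,-0.0,0.0248],0.0],[[-0.0,-0.0,0.0248],0.0]]
```

apply_moves --moves '[[[0.0197, -0.0005, 0.0148], 0], [[0.0197, -0.0005, 0.0148], 0], [[0.0197, -0.0005, 0.0148], 0], [[0.0197, -0.0005, 0.0148], 0], [[0, 0, 0], 0]]'

```text
time_s: 46.58
tcp_pos: [0.4168, -0.3018, 0.157]
ee_rot: [[-1.0, 0.004, -0.007], [0.004, 1.0, 0.004], [0.007, 0.004, -1.0]]
wrist_force: [1.0, 0.8, 0.4]
gripper_width: 1.003
gripper_force: 0.0
```

apply_moves --moves '[[[0, 0, 0], 0], [[0, 0, 0], 0], [[0, 0, 0.02], 0], [[0, 0, 0.025], 0], [[0, 0, 0.025], 0]]'

```text
time_s: 47.0
tcp_pos: [0.4245, -0.3038, 0.0908]
ee_rot: [[-1.0, 0.001, 0.005], [0.001, 1.0, -0.002], [-0.005, -0.002, -1.0]]
wrist_force: [0.5, -0.5, -0.5]
gripper_width: 0.998
gripper_force: 0.0
```

apply_moves --moves '[[[0, 0, 0.025], 0], [[0, 0, 0.018], 0], [[0, 0, 0.011], 0], [[0, 0, 0], 0], [[0, 0, 0], 0]]'

```text
time_s: 47.42
tcp_pos: [0.4234, -0.3035, 0.0362]
ee_rot: [[-1.0, 0.001, 0.0], [0.001, 1.0, -0.0], [-0.0, -0.0, -1.0]]
wrist_force: [0.5, -0.9, 0.8]
gripper_width: 1.002
gripper_force: 0.0
```

apply_moves --moves '[[[0, 0, 0], 0], [[0, 0, 0], 0], [[0, 0, 0], 0], [[0, 0, 0], 0], [[0, 0, 0], 0]]' --hand 0.045

```text
time_s: 47.83
tcp_pos: [0.4225, -0.3033, 0.0366]
ee_rot: [[-1.0, 0.002, 0.001], [0.002, 1.0, -0.0], [-0.001, -0.0, -1.0]]
wrist_force: [-1.0, -0.4, 0.7]
gripper_width: 0.705
gripper_force: 0.0
```

apply_moves --moves '[[[0, 0, 0], 0], [[0, 0, 0], 0]]'

```text
time_s: 48.0
tcp_pos: [0.4225, -0.3034, 0.0366]
ee_rot: [[-1.0, 0.001, 0.001], [0.001, 1.0, -0.0], [-0.001, -0.0, -1.0]]
wrist_force: [-1.2, 1.0, 3.7]
gripper_width: 0.685
gripper_force: 30.0
```

Run:
```python
from task import *
m,a=pose(2);o=.4223-m[0];print("shaker x from TCP",o)
# round caddy centre ~ (.579,.0664); go round behind at height .17
x,y=.579-o,.0664
plan([(m[0],m[1],.18,a,.03),(x,y,.18,180,.032),(x,y,m[2]+.035,180,.025)],start=(*m,a))
```

```text
pose [ 0.4225 -0.3034  0.0366] 179.9145450167035 std [0. 0. 0.] F [-0.4444  0.8879  4.1539] w 0.0594250954598826 29.99980878084898 t 48.05
shaker x from TCP -0.0001797822574253205
-> (np.float64(0.42247978225742533), np.float64(-0.30337000682339155), 0.18, np.float64(179.9145450167035), 0.03)
   [[[0.0,0.0,-0.0287],-0.0],[[0.0,0.0,-0.0287],-0.0],[[0.0,0.0,-0.0287],-0.0],[[0.0,0.0,-0.0286],-0.0],[[0.0,0.0,-0.0287],-0.0]]
-> (np.float64(0.5791797822574253), 0.0664, 0.18, 180, 0.032)
   [[[-0.012,0.0285,0.0],-0.0],[[-0.012,0.0285,0.0],-0.0],[[-0.012,0.0285,0.0],-0.0],[[-0.012,0.0285,0.0],-0.0],[[-0.012,0.0284,0.0],-0.0]]
   [[[-0.012,0.0285,0.0],-0.0],[[-0.012,0.0284,0.0],-0.0],[[-0.012,0.0285,0.0],-0.0],[[-0.012,0.0284,0.0],-0.0],[[-0.012,0.0285,0.0],-0.0]]
   [[[-0.012,0.0284,0.0],-0.0],[[-0.0121,0.0285,0.0],-0.0],[[-0.012,0.0284,0.0],-0.1]]
-> (np.float64(0.5791797822574253), 0.0664, np.float64(0.07160892243859383), 180, 0.025)
   [[[-0.0,0.0,0.0217],0.0],[[-0.0,0.0,0.0217],0.0],[[-0.0,0.0,0.0217],0.0],[[-0.0,0.0,0.0217],0.0],[[-0.0,0.0,0.0216],0.0]]
```

apply_moves --moves '[[[0, 0, -0.015], 0], [[0, 0, -0.03], 0], [[0, 0, -0.04], 0], [[0, 0, -0.035], 0], [[0, 0, -0.024], 0]]'

```text
time_s: 48.52
tcp_pos: [0.4226, -0.3034, 0.1827]
ee_rot: [[-1.0, 0.001, 0.003], [0.001, 1.0, -0.001], [-0.003, -0.001, -1.0]]
wrist_force: [0.4, 0.3, -2.7]
gripper_width: 0.682
gripper_force: 30.0
```

apply_moves --moves '[[[-0.012, 0.0285, 0], 0], [[-0.012, 0.0285, 0], 0], [[-0.012, 0.0285, 0], 0], [[-0.012, 0.0285, 0], 0], [[-0.012, 0.0285, 0], 0]]'

```text
time_s: 48.93
tcp_pos: [0.4817, -0.1593, 0.1791]
ee_rot: [[-1.0, 0.003, -0.002], [0.003, 1.0, 0.001], [0.002, 0.001, -1.0]]
wrist_force: [0.4, -0.6, -1.9]
gripper_width: 0.684
gripper_force: 30.0
```

apply_moves --moves '[[[-0.012, 0.0285, 0], 0], [[-0.012, 0.0285, 0], 0], [[-0.012, 0.0285, 0], 0], [[-0.012, 0.0285, 0], 0], [[-0.012, 0.0285, 0], 0]]'

```text
time_s: 49.35
tcp_pos: [0.542, -0.0169, 0.1788]
ee_rot: [[-1.0, 0.002, -0.003], [0.002, 1.0, 0.0], [0.003, 0.0, -1.0]]
wrist_force: [-0.0, 0.2, -2.1]
gripper_width: 0.687
gripper_force: 30.0
```

apply_moves --moves '[[[-0.012, 0.0284, 0], 0], [[-0.012, 0.0284, 0], 0], [[-0.012, 0.028, 0], 0], [[0, 0, 0], 0], [[0, 0, 0], 0]]'

```text
time_s: 49.77
tcp_pos: [0.5782, 0.0676, 0.1783]
ee_rot: [[-1.0, -0.0, -0.003], [-0.0, 1.0, -0.0], [0.003, -0.0, -1.0]]
wrist_force: [-1.4, -0.5, -3.5]
gripper_width: 0.685
gripper_force: 30.0
```

apply_moves --moves '[[[0, 0, 0.02], 0], [[0, 0, 0.025], 0], [[0, 0, 0.025], 0], [[0, 0, 0.02], 0], [[0, 0, 0.015], 0]]'

```text
time_s: 50.18
tcp_pos: [0.5765, 0.0646, 0.0724]
ee_rot: [[-1.0, 0.004, -0.005], [0.004, 1.0, -0.001], [0.005, -0.001, -1.0]]
wrist_force: [-0.2, -0.4, -2.3]
gripper_width: 0.68
gripper_force: 30.0
```

apply_moves --moves '[[[0, 0, 0], 0], [[0, 0, 0], 0], [[0, 0, 0], 0], [[0, 0, 0], 0], [[0, 0, 0], 0]]'

```text
time_s: 50.6
tcp_pos: [0.5795, 0.0664, 0.0764]
ee_rot: [[-1.0, 0.002, 0.002], [0.002, 1.0, 0.001], [-0.002, 0.001, -1.0]]
wrist_force: [-1.0, -0.2, -2.3]
gripper_width: 0.683
gripper_force: 30.0
```

Run:
```python
from task import *
m,a=pose(3);p=imaging.capture("wrist")
R=[q["region"] for q in models.cut_out(p,"round_caddy")[:1]];print(len(R))
if R:
    G=R[0];rows=np.where(G.any(1))[0];cols=np.where(G.any(0))[0];print(rows[[0,-1]],cols[[0,-1]])
    ex=render(p,"round_caddy",(.579,.0664,0));e=ex>.5;print("expected",np.where(e.any(1))[0][[0,-1]],np.where(e.any(0))[0][[0,-1]])
    # fit on the visible upper part only
    w=np.zeros(G.shape,bool);w[:int(np.percentile(np.where(G)[0],75))]=True
    w&=cv2.dilate((render(p,"salt_shaker",(m[0],m[1],0),m[2]-.0366)>.1).astype(np.uint8),np.ones((7,7)))==0
    def c(v):
        k=render(p,"round_caddy",(*v,0));return 1-(np.minimum(k,G)*w).sum()/(np.maximum(k,G)*w).sum()
    o=minimize(c,[.579,.0664],method="Nelder-Mead",options=dict(initial_simplex=[[.579,.0664],[.582,.0664],[.579,.069]],xatol=1e-4));print(o.x,o.fun)
```

```text
pose [0.5793 0.0664 0.0762] 179.9012758529832 std [0.0001 0.     0.0002] F [ 0.0184 -0.1088 -2.4924] w 0.059426815563104717 29.999962924048305 t 50.7
1
[147 218] [192 298]
expected [146 249] [191 299]
[0.5797 0.0665] 0.025534965337881133
```

The pocket, as seen now, fits at (.5797,.0665), and the TCP is at (.5793,.0664). Lowering.

apply_moves --moves '[[[0, 0, 0.012], 0], [[0, 0, 0.01], 0], [[0, 0, 0.007], 0], [[0, 0, 0.0035], 0], [[0, 0, 0.001], 0]]'

```text
time_s: 51.27
tcp_pos: [0.5778, 0.066, 0.0417]
ee_rot: [[-1.0, 0.001, -0.003], [0.001, 1.0, -0.001], [0.003, -0.001, -1.0]]
wrist_force: [-5.7, 1.1, 8.2]
gripper_width: 0.68
gripper_force: 30.0
```

apply_moves --moves '[[[0, 0, 0], 0], [[0, 0, 0], 0], [[0, 0, 0.0006], 0], [[0, 0, 0], 0], [[0, 0, 0], 0]]'

```text
time_s: 51.68
tcp_pos: [0.5784, 0.0662, 0.0417]
ee_rot: [[-1.0, 0.001, -0.001], [0.001, 1.0, -0.0], [0.001, -0.0, -1.0]]
wrist_force: [-4.5, 0.4, 5.0]
gripper_width: 0.684
gripper_force: 30.0
```

apply_moves --moves '[[[0, 0, 0.0006], 0], [[0, 0, 0], 0], [[0, 0, 0], 0]]'

```text
time_s: 51.93
tcp_pos: [0.5784, 0.0662, 0.0416]
ee_rot: [[-1.0, 0.001, -0.001], [0.001, 1.0, -0.0], [0.001, -0.0, -1.0]]
wrist_force: [-5.4, -0.0, 8.7]
gripper_width: 0.683
gripper_force: 30.0
```

apply_moves --moves '[[[0, 0, -0.001], 0], [[0, 0, 0], 0]]'

```text
time_s: 52.1
tcp_pos: [0.5794, 0.0666, 0.0417]
ee_rot: [[-1.0, 0.002, 0.002], [0.002, 1.0, 0.001], [-0.002, 0.001, -1.0]]
wrist_force: [-1.7, 1.1, 2.9]
gripper_width: 0.682
gripper_force: 30.0
```

apply_moves --moves '[[[0, 0, 0], 0], [[0, 0, 0], 0], [[0, 0, 0], 0], [[0, 0, 0], 0], [[0, 0, -0.008], 0]]' --hand 0.075

```text
time_s: 52.52
tcp_pos: [0.5777, 0.066, 0.048]
ee_rot: [[-1.0, 0.002, -0.003], [0.002, 1.0, -0.001], [0.003, -0.001, -1.0]]
wrist_force: [-0.3, 0.0, 0.2]
gripper_width: 0.856
gripper_force: 0.0
```

apply_moves --moves '[[[0, 0, -0.025], 0], [[0, 0, -0.035], 0], [[0, 0, -0.04], 0], [[0, 0, -0.04], 0], [[0, 0, -0.03], 0]]'

```text
time_s: 52.93
tcp_pos: [0.5797, 0.0663, 0.224]
ee_rot: [[-1.0, 0.001, 0.005], [0.001, 1.0, 0.001], [-0.005, 0.001, -1.0]]
wrist_force: [0.4, 0.1, 0.3]
gripper_width: 0.861
gripper_force: 0.0
```

Run:
```python
from task import *
pose(1);plan([(.565,.265,.23,270,.03)])
```

```text
pose [0.5797 0.0663 0.224 ] 179.93254553596665 std [0. 0. 0.] F [0.424  0.1363 0.3074] w 0.07487462413679427 0.0 t 52.9333
-> (0.565, 0.265, 0.23, 270, 0.03)
   [[[0.0014,0.0153,0.0],-6.9],[[-0.0005,0.0153,0.0],-6.9],[[-0.0023,0.0151,0.0],-6.9],[[-0.0041,0.0148,0.0],-6.9],[[-0.0058,0.0141,0.0],-6.9]]
   [[[-0.0075,0.0134,0.0],-6.9],[[-0.0091,0.0123,0.0001],-6.9],[[-0.0105,0.0112,0.0],-6.9],[[-0.0117,0.0098,0.0001],-7.0],[[-0.0128,0.0083,0.0],-6.9]]
   [[[-0.0138,0.0067,0.0001],-7.0],[[-0.0145,0.005,0.0],-6.9],[[-0.015,0.0033,0.0001],-7.0]]
```

apply_moves --moves '[[[0.0014, 0.0153, 0], -6.9], [[-0.0005, 0.0153, 0], -6.9], [[-0.0023, 0.0151, 0], -6.9], [[-0.004, 0.0148, 0], -6.9], [[-0.0058, 0.0141, 0], -6.9]]'

```text
time_s: 53.4
tcp_pos: [0.5717, 0.1431, 0.2197]
ee_rot: [[-0.822, -0.57, 0.0], [-0.57, 0.822, 0.0], [-0.0, -0.0, -1.0]]
wrist_force: [-0.2, 0.2, -0.6]
gripper_width: 0.86
gripper_force: 0.0
```

apply_moves --moves '[[[-0.0075, 0.0134, 0], -6.9], [[-0.009, 0.0123, 0], -6.9], [[-0.0105, 0.0112, 0], -6.9], [[-0.0117, 0.0098, 0], -7], [[-0.0128, 0.0083, 0], -6.9]]'

```text
time_s: 53.82
tcp_pos: [0.5649, 0.2194, 0.2196]
ee_rot: [[-0.353, -0.936, 0.0], [-0.936, 0.353, 0.0], [-0.0, -0.0, -1.0]]
wrist_force: [0.3, -0.6, -0.2]
gripper_width: 0.863
gripper_force: 0.0
```

apply_moves --moves '[[[-0.0138, 0.0067, 0], -7], [[-0.0145, 0.005, 0], -6.9], [[-0.015, 0.0033, 0], -7], [[0, 0, 0], 0], [[0, 0, 0], 0]]'

```text
time_s: 54.23
tcp_pos: [0.5608, 0.265, 0.2193]
ee_rot: [[-0.002, -1.0, -0.0], [-1.0, 0.002, -0.0], [0.0, 0.0, -1.0]]
wrist_force: [0.5, -0.6, 0.3]
gripper_width: 0.866
gripper_force: 0.0
```

apply_moves --moves '[[[0, 0, 0], 0], [[0, 0, 0], 0], [[0, 0, 0], 0], [[0, 0, 0], 0], [[0, 0, 0], 0]]'

```text
time_s: 54.65
tcp_pos: [0.5612, 0.2641, 0.2195]
ee_rot: [[-0.003, -1.0, 0.0], [-1.0, 0.003, 0.0], [-0.0, -0.0, -1.0]]
wrist_force: [-0.5, -0.1, -0.0]
gripper_width: 0.861
gripper_force: 0.0
```

Run:
```python
from tri import *
pose(2);p=imaging.capture("wrist");jars3(p,"o20")
M["salt_shaker"]=M["salt_shaker"]
s=imaging.capture("side")
for n,xy,z in(("salt_shaker",(.579,.0664),.005),("large_jar",(.589,-.0938),.005)):
    for q in models.cut_out(s,n)[:3]:
        if np.minimum(render(s,n,(*xy,19),z),q["region"]).sum()>100:
            v,f=fit([(s,q["region"])],n,xy,z0=z,yaws=[19]);print(n,v,round(f,3),round(q["confidence"],2))
for n in("small_jar_1","mug","egg_timer"):
    for q in models.place_of(s,n)[:3]: print(n,round(q["confidence"],2),onplane(s,px(q["at"]),.005 if n[0]=="s" else 0)[:2])
```

```text
pose [0.5612 0.2641 0.2195] 269.8518662502605 std [0. 0. 0.] F [ 0.46    0.4064 -0.2101] w 0.07505639892907183 0.0 t 54.7
[ 0.5432  0.1915 22.1843] 0.037 [-0.3746 26.652 ]
[ 0.5794  0.1636 23.199 ] 0.07 [-22.9854 -13.1012]
[ 0.584   0.2079 21.9903] 0.042 [ 21.4736 -11.4898]
gaps AB,AC,BC 1.7327580252749897 -0.04415412455087875 0.45903323026342946
salt_shaker [ 0.5781  0.0663 22.7747] 0.152 0.85
large_jar [ 0.5881 -0.0991 11.7224] 0.757 0.71
small_jar_1 0.89 [0.5776 0.1607]
small_jar_1 0.76 [0.5884 0.2022]
small_jar_1 0.69 [0.5412 0.1986]
mug 0.77 [0.7339 0.0521]
egg_timer 0.69 [ 0.4196 -0.3989]
egg_timer 0.22 [0.5774 0.1589]
```

The small jars are packed, with gaps of about 0, 0.5 and 1.7 mm, all inside the pocket. One numerical check of the large jar from above, then I'll hand in.

Run:
```python
from tri import *
s=imaging.capture("top")
for n,xy in(("large_jar",(.589,-.0938)),("salt_shaker",(.579,.0664))):
    for q in models.cut_out(s,n)[:3]:
        k=np.minimum(render(s,n,(*xy,19),.005),q["region"]).sum()
        if k>50: v,f=fit([(s,q["region"])],n,xy,z0=.005,yaws=[19]);print(n,v,round(f,3),round(q["confidence"],2))
for n in("mug","egg_timer"):
    for q in models.place_of(s,n)[:1]: print(n,round(q["confidence"],2),onplane(s,px(q["at"]),0)[:2])
```

```text
large_jar [ 0.5864 -0.0949 18.4475] 0.073 0.78
salt_shaker [ 0.577   0.0646 20.3156] 0.146 0.62
mug 0.61 [0.7223 0.0427]
egg_timer 0.74 [ 0.4262 -0.4137]
```

```bash
python3 -c "
from h import *
print(r.finish_job())"
```

```text
the job is handed in; nothing more can be done
None
```

All five seasonings were set down in their caddies and the job is handed in, with a gap of about 1.7 mm left between two of the small jars (the others touch to within 0.5 mm) and 17 pictures viewed, over the limit of 14.

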